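# Lay the small desktop computer down for servicing

## Robot

A 6-joint arm with a two-finger parallel gripper is mounted at the origin on the work surface. World frame = base frame: x ahead of the robot, y to its left, z up, the work surface at z = 0. Lengths are in m, angles in rad, forces in N, time in s.
With the tool pointing down it reaches from about 0.425 to 0.95 m from the base axis. Payload 3.5 kg.
Tool frame: the origin (TCP) lies on the centre line of the jaws, within the pads' length; the fingertips stand 8 mm ahead of it and the grasp point (between the pads) lies 11 mm behind it; z points along the fingers, y is the line along which they close (so a half turn about z gives the same grasp; the last joint's range is limited). The gripper opens to 85 mm and grips with 20 to 120 N. Pads are 22 mm wide; open, the fingers measure 114 mm over their backs; the gripper's body (76 mm by 85 mm) begins 54 mm behind the grasp point. The pads swing forward as they close: fully open they stand 13 mm farther back than shut.
Start: joints at [-1.402, 0.286, 1.577, -0, 1.279, -0.15], TCP at [0.212, -0.641, 0.239] pointing down, gripper open.
Joint ranges: [-2.77, 2.77], [-0.9, 2.22], [0.21, 2.48], [-1.53, 4.67], [0.24, 2.81], [-2.84, 2.84]. Speed limits (rad/s): [2.79, 2.79, 3.14, 3.14, 3.14, 3.14].

## Interface

Orientations are given as a unit quaternion [x, y, z, w].
In Python, from plant import ctrl gives the robot as it stands. The module is installed in compiled form; this text tells all that it offers.
- The arm moves only by the tool send_rows, never from a script. Its argument "steps" is a list of rows, each a list of 5 numbers: the shift along the tool's x, y, z in m, then the turn about the tool's z in degrees, then the opening, from -1 (shut) to 1 (fully open). A call has 1 to 12 rows; each row is the pose to reach, as a shift and turn from the pose commanded when the call began, along the tool's axes at that moment; what a row does not reach only later rows make up. A row lasts 1/10 s, in which the tool goes at most 50 mm and 8.59 degrees, less where a joint would pass 70% of its speed; a pose out of reach is approached as far as the arm can. A call with a gripper value outside its range is refused whole. The fingers move at their own pace and stop on an object; "squeeze" is the grip in N (left out, the last holds). Time passes only in rows, so rows that repeat a pose let the fingers close. It gives the time, the measured TCP pose, the force, the opening and the grip force at its end, in the units of the state.
- ctrl.get_state(): the state, without advancing time (a new reading comes with each control period).
- ctrl.read_camera(name): name is "scene" or "top" or "wrist"; returns the picture (400x640x3 uint8, red, green, blue); there is no depth.
- ctrl.calibration(name): a dict with "intrinsics" (3x3 intrinsics, pixels), "extrinsics" (4x4, takes a point from world to camera coordinates); the wrist camera has in their place "tool_from_camera" (4x4, takes a point from camera to tool coordinates, whose origin is the TCP and whose axes are the flange's). Camera axes: x right, y up, looking along -z (the intrinsics and any distortion apply to the point x, -y, -z); pixel columns grow to the right and rows downward; lengths in m; the calibration is good to about 2 mm. The wrist camera is an equidistant fisheye: a pixel r from the principal point sees the ray r / f radians off the axis. A picture is of the moment at which its call begins: read the wrist's pose just before it. calibration takes no time and is no camera call.
- ctrl.sign_off(): hands the job in; it is judged then, once.
The state is a dict: "time": time; "qpos": joint angles; "dq": joint speeds; "joint_efforts": joint torques, N m; "eef_pos": TCP position; "tcp_rot": TCP orientation; "contact_force": force on the tool from outside, world axes, zero at the start; "wrist_torque": the same for the moment, N m; "opening": opening from 0.0 (shut) to 1.0 (fully open); "finger_force": force on a finger pad.
Only numpy, scipy, OpenCV 4.12 (cv2) and the standard library are available. Lean on these libraries where they do the work, as an engineer would, in place of code of your own. Each camera call takes 0.05 s, during which the arm holds its last target. There are 200 camera calls.

## Task

The small desktop computer stands on its narrow end on the service board; lay it down on the side with the four rubber feet so that its cover faces up, then slide it back along the board until its bottom end sits square against the aluminium stop. Do it with the fingers only, without gripping or lifting it: nudge its top over with one finger while another finger waits on the far side, and let it down gently on that finger, for it holds a hard disk that must not fall more than the last centimetre or so. Leave the screwdriver, the bottle and the solder reel where they are.

Things in the scene. Friction and masses are not known exactly. Their poses are not given: they have to be found in the camera images.
- computer: Small desktop computer, 38 mm thick (its x), 165 wide (its y), 205 tall (its z) as it stands loose on the board; about 0.7 kg, balanced at its middle. Origin: centre of its underside (bottom end). The four feet are on its -x side, which looks away from the stop; its +x side is the cover. Laid down properly, x points up and z along the board's -x. Past 10 degrees of lean it falls by itself
- cover: Grey slide-off cover panel with dark vent slots, 3 mm thick, filling the whole +x side of the computer and fixed to it; same origin and axes as the computer; its outer face is at x = +19 mm
- foot_side: Black panel, 3 mm thick, filling the whole -x side of the computer and fixed to it; same origin and axes as the computer; its outer face is at x = -19 mm and carries four round rubber feet 16 mm across and 5 mm high, at y = +-62 mm and z = 28 and 177 mm. Lying on them the case is 5 mm clear of the board and slides under a push of roughly 3 to 6 N
- tipping_edge (a point): Middle of the computer's bottom edge on the feet side (x = -19 mm, z = 0 in its frame), the edge about which it tips over
- top_edge (a point): Middle of the computer's top edge on the feet side (x = -19 mm, z = 205 mm in its frame)
- board: Service board fixed on the bench: 400 mm (its x) by 340 mm (its y), plywood with a grey rubber top 12 mm above the bench. Origin: centre of its underside. The stop stands near its +x end; the computer is laid down towards its -x end
- stop_face (a point): Middle of the foot of the stop's face, on the board's top (x = 150 mm in the board's frame). The stop is a fixed aluminium angle 260 mm long along the board's y, standing 25 mm above the board's top; its upright face looks to the board's -x. Axes as the board's
- screwdriver: Screwdriver with a black handle, 180 mm long, lying on the board beside the computer, on the board's -y side; leave it alone. Origin: under the middle of its length; x along it
- bottle: White plastic cleaner bottle with a blue cap, 62 mm across and 165 mm tall, standing on the bench; leave it alone. Origin: centre of its underside
- solder_reel: Reel of solder wire with white flanges, 66 mm across and 48 mm high, standing on its flange on the bench; leave it alone. Origin: centre of its underside

How it is judged:
By the outcome, as a careful person would: the job done as asked, in the order asked, and still so for the second after the job is handed in, with the robot touching nothing.
It also fails if it takes over 72 s, if anything falls off the work surface, if the arm or the gripper's body presses on something with over 40 N, if the wrist force passes 120 N, or if a joint passes its speed limit or range.

## Working session

There is one attempt and no reset: what is moved stays moved. The work goes in short steps, Python scripts to look and compute and a tool call to move; the robot and the scene stay as the last step left them, time stands still between calls to the robot, and variables do not carry over. Pictures are saved under pics/ and viewed, at most 10 in all, crops included, and the job is handed in when it is done.

Besides the shell and the picture viewer there is one more tool, called after "Emit:" by a JSON object that holds its "op" and its "data". send_rows: Moves the arm, as the interface text tells. Its arguments: {"type":"object","properties":{"steps":{"type":"array","items":{"type":"array","items":{"type":"number"}}},"squeeze":{"type":"number"}},"required":["steps"]}

```bash
mkdir -p pics; cat > h.py <<'E'
import numpy as np, cv2
from plant import ctrl
from scipy.spatial.transform import Rotation as R
def save(n,f):
    im=ctrl.read_camera(n); cv2.imwrite('pics/'+f,im[:,:,::-1]); return im
def ray(n,u,v):
    c=ctrl.calibration(n);K=np.array(c['intrinsics']);E=np.array(c['extrinsics'])
    d=np.linalg.solve(K,[u,v,1.]);d=np.array([d[0],-d[1],-d[2]])
    Rm=E[:3,:3];return -Rm.T@E[:3,3],Rm.T@d
def onz(n,u,v,z):
    o,d=ray(n,u,v);return o+d*(z-o[2])/d[2]
def proj(n,p):
    c=ctrl.calibration(n);K=np.array(c['intrinsics']);E=np.array(c['extrinsics'])
    q=E[:3,:3]@np.array(p)+E[:3,3];a=K@[q[0],-q[1],-q[2]];return a[:2]/a[2]
E
python3 - <<'E'
from h import *
s=ctrl.get_state();print(s)
for n in('scene','top'):
    save(n,n+'0.png');c=ctrl.calibration(n);print(n,c)
E
```

```text
{'time': 0.0, 'qpos': array([-1.40195419e+00,  2.87180797e-01,  1.57817495e+00,  1.94788588e-05,
        1.27860497e+00, -1.49985803e-01]), 'dq': array([ 2.30371059e-03, -2.58023471e-04,  6.04574230e-04,  4.33849838e-05,
        9.70782703e-04, -1.86678593e-03]), 'joint_efforts': array([-5.30910675e-04, -4.05985022e+01, -2.92623639e+01, -1.85881718e-04,
        5.94663681e-03, -9.82505064e-07]), 'eef_pos': array([ 0.2115144 , -0.64033254,  0.23793818]), 'tcp_rot': array([ 9.87320234e-01,  1.58736744e-01, -1.84016445e-06, -1.18406272e-03]), 'contact_force': array([ 0.10472089,  0.77950995, -0.26684647]), 'wrist_torque': array([-0.04433133,  0.01802318,  0.00667172]), 'finger_force': 0.0, 'opening': 0.9981364366202327}
scene {'intrinsics': array([[425.41497821,   0.        , 320.40274747],
       [  0.        , 425.41497821, 195.29804903],
       [  0.        ,   0.        ,   1.        ]]), 'extrinsics': array([[ 0.56012   ,  0.82839733, -0.0048426 , -0.45400692],
       [-0.67976137,  0.46294538,  0.56886382,  0.25605176],
       [ 0.47348713, -0.31534019,  0.82241747, -1.3162012 ],
       [ 0.        ,  0.        ,  0.        ,  1.        ]])}
top {'intrinsics': array([[411.19024018,   0.        , 323.61963003],
       [  0.        , 411.19024018, 196.97454729],
       [  0.        ,   0.        ,   1.        ]]), 'extrinsics': array([[-2.23197620e-02, -9.99750355e-01,  1.02729823e-03,
         1.81030652e-01],
       [ 9.90084226e-01, -2.19613916e-02,  1.38747692e-01,
        -5.99325625e-01],
       [-1.38690493e-01,  4.11392724e-03,  9.90327230e-01,
        -1.11300438e+00],
       [ 0.00000000e+00,  0.00000000e+00,  0.00000000e+00,
         1.00000000e+00]])}
```

View pics/scene0.png

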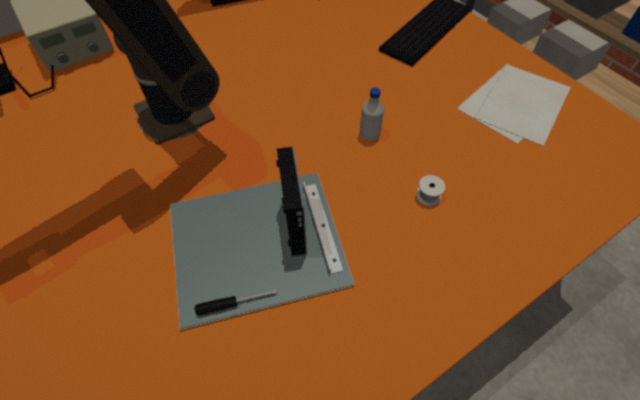

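View pics/top0.png

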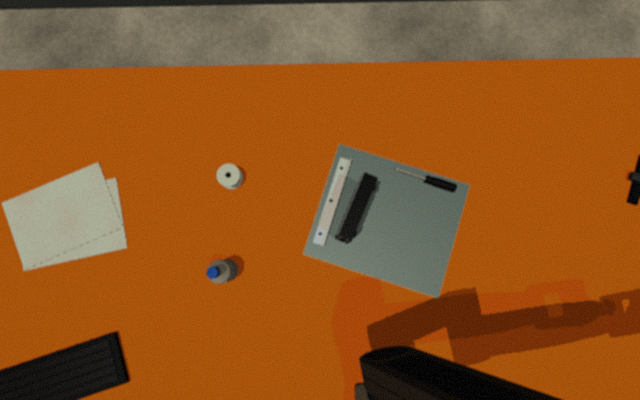

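The scene view shows the computer standing near (290,205), with the stop just beyond it at (322,228) and the screwdriver at (235,303). In the top view the board corners are about (338,145), (468,184), (438,297) and (304,254), the stop is at (332,200) and the computer at (357,208). The bottle, at (220,270), and the reel, at (229,176), are both off the board.

```bash
cat > m.py <<'E'
from h import *
im=cv2.imread('pics/top0.png');hsv=cv2.cvtColor(im,cv2.COLOR_BGR2HSV)
roi=np.zeros(im.shape[:2],np.uint8);roi[135:305,295:475]=1
bm=((hsv[...,0]>60)&(hsv[...,0]<130)&(hsv[...,2]>60)|(hsv[...,1]<60)|(hsv[...,2]<50)).astype(np.uint8)*roi
bm=cv2.morphologyEx(bm,cv2.MORPH_OPEN,np.ones((3,3)))
c=max(cv2.findContours(bm,0,1)[0],key=cv2.contourArea)
q=cv2.approxPolyDP(cv2.convexHull(c),8,True)[:,0]
print('board px',q.tolist())
P=np.array([onz('top',*p,.012) for p in q]);print(P.round(4),np.linalg.norm(P-np.roll(P,1,0),axis=1))
print('centre',P.mean(0))
g=im.max(2)
dm=((g<50)).astype(np.uint8)*roi
c=[x for x in cv2.findContours(dm,0,1)[0] if cv2.contourArea(x)>100]
for x in c: print('dark',cv2.contourArea(x),cv2.minAreaRect(x),cv2.approxPolyDP(cv2.convexHull(x),2,True)[:,0].tolist())
wm=((hsv[...,1]<40)&(g>150)).astype(np.uint8)*roi
c=max(cv2.findContours(wm,0,1)[0],key=cv2.contourArea);b=cv2.boxPoints(cv2.minAreaRect(c))
S=np.array([onz('top',*p,.037) for p in b]);print('stop',b.tolist(),S.round(4).tolist())
o,_=ray('top',0,0);print('cam',o,'nadir',proj('top',[o[0],o[1],0.]))
cv2.imwrite('pics/crop.png',cv2.resize(cv2.imread('pics/top0.png')[135:305,295:475],None,fx=3.5,fy=3.5,interpolation=cv2.INTER_CUBIC))
E
python3 m.py
```

```text
board px [[340, 145], [467, 185], [437, 296], [305, 253]]
[[ 0.7602  0.1161  0.012 ]
 [ 0.6331 -0.2481  0.012 ]
 [ 0.3217 -0.1423  0.012 ]
 [ 0.4486  0.2237  0.012 ]] [0.32963334 0.38566911 0.32896829 0.38737848]
centre [ 0.54091061 -0.01263872  0.012     ]
dark 217.5 ((440.0500183105469, 183.34999084472656), (31.939001083374023, 8.221921920776367), 18.434947967529297) [[424, 181], [429, 176], [456, 186], [451, 191]]
dark 972.5 ((357.6092529296875, 208.49522399902344), (17.039804458618164, 71.89330291748047), 24.057350158691406) [[375, 177], [376, 187], [355, 235], [347, 242], [340, 240], [336, 236], [364, 174]]
stop [[312.18572998046875, 242.12442016601562], [339.6597900390625, 156.95477294921875], [350.09051513671875, 160.31951904296875], [322.616455078125, 245.48916625976562]] [[0.478, 0.2022, 0.037], [0.7183, 0.1192, 0.037], [0.7079, 0.0897, 0.037], [0.4681, 0.1734, 0.037]]
cam [0.44306028 0.17240225 1.18520762] nadir [323.1930892  254.58348201]
```

View pics/crop.png

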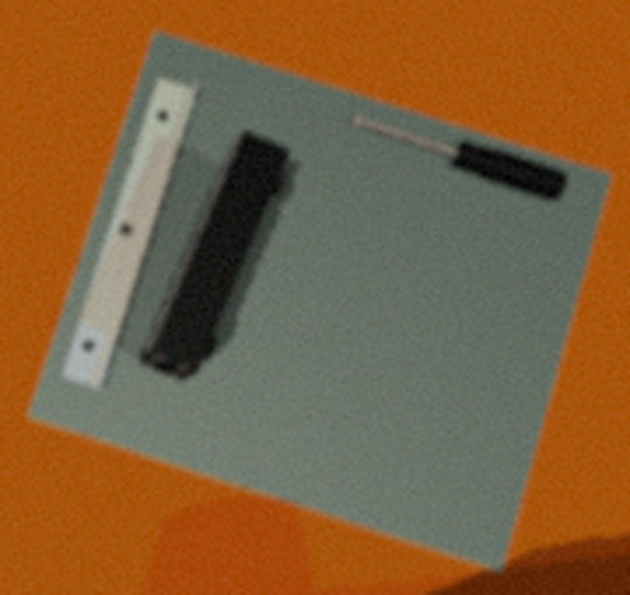

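```bash
cat > b.py <<'E'
from h import *
s=np.deg2rad(70.9);B0=np.array([.541,-.0126]);X=np.array([np.cos(s),np.sin(s)]);Y=np.array([-X[1],X[0]])
def tob(p): d=np.array(p)[:2]-B0;return np.array([d@X,d@Y])
def tow(b): return B0+b[0]*X+b[1]*Y
E
python3 - <<'E'
from b import *
for u,v in[(365,173.6),(377.3,178.4),(336.4,236.4),(350.7,241.3)]:
    for z in(.217,.012): print((u,v),z,onz('top',u,v,z).round(4),tob(onz('top',u,v,z)).round(4))
im=cv2.imread('pics/scene0.png')
cv2.imwrite('pics/sc.png',cv2.resize(im[130:330,160:360],None,fx=3,fy=3,interpolation=cv2.INTER_CUBIC))
E
```

```text
(365, 173.6) 0.217 [0.633 0.068 0.217] [ 0.1062 -0.0606]
(365, 173.6) 0.012 [0.6732 0.0458 0.012 ] [ 0.0985 -0.1058]
(377.3, 178.4) 0.217 [0.6207 0.0389 0.217 ] [ 0.0748 -0.0584]
(377.3, 178.4) 0.012 [0.6583 0.0107 0.012 ] [ 0.0604 -0.1032]
(336.4, 236.4) 0.217 [0.4846 0.1405 0.217 ] [0.1262 0.1034]
(336.4, 236.4) 0.012 [0.4934 0.1337 0.012 ] [0.1227 0.0929]
(350.7, 241.3) 0.217 [0.4724 0.1073 0.217 ] [0.0909 0.104 ]
(350.7, 241.3) 0.012 [0.4786 0.0935 0.012 ] [0.0799 0.0936]
```

View pics/sc.png

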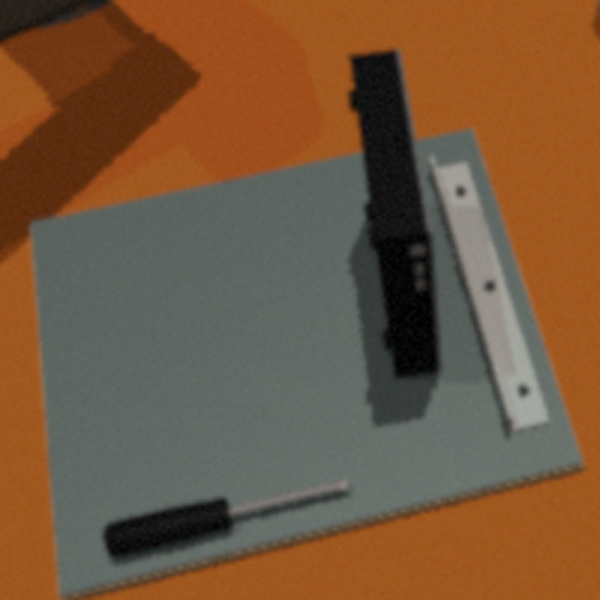

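Close up in the scene view, the computer's top face has corners at about (277,148), (293,147), (303,208) and (286,209). The feet side faces the board's free end. I'll check these against the top-view measurement and work out the tool yaw.

```bash
cat >> b.py <<'E'
a=np.deg2rad(-6.3)
def cset(b0,ang):  # computer standing: frame helper board coords
    x=np.array([np.cos(ang),np.sin(ang)]);return x,np.array([-x[1],x[0]])
E
python3 - <<'E'
from b import *
for u,v in[(277.3,148.3),(293.3,147.3),(302.7,208.3),(286,209)]:
    print(tob(onz('scene',u,v,.217)).round(4))
s=ctrl.get_state();r=R.from_quat(s['tcp_rot']).as_matrix();print(r.round(3),tob(s['eef_pos']))
print('joint limits q6; tool y angle world',np.rad2deg(np.arctan2(r[1,1],r[0,1])))
E
```

```text
[0.0953 0.0983]
[0.1303 0.0918]
[ 0.1124 -0.0708]
[ 0.0797 -0.0637]
[[ 0.95   0.313 -0.   ]
 [ 0.313 -0.95   0.002]
 [ 0.    -0.002 -1.   ]] [-0.70104453  0.10594387]
joint limits q6; tool y angle world -71.7339364437465
```

```bash
cat >> b.py <<'E'
def st(): 
    s=ctrl.get_state();return s,R.from_quat(s['tcp_rot']).as_matrix()
def move(xyw,z,yaw):   # yaw: world angle of tool -y (rear finger dir), deg
    s,r=st();d=np.array([*xyw,z])-s['eef_pos'];cur=np.rad2deg(np.arctan2(-r[1,1],-r[0,1]))
    print('t',round(s['time'],2),'pos',s['eef_pos'].round(4),'board',tob(s['eef_pos']).round(4),'yaw',cur.round(2),'F',s['contact_force'].round(2),'q6',s['qpos'][5].round(2))
    print('shift mm',(r.T@d*1000).round(1),'turn',(-(yaw-cur)).round(2))
E
python3 - <<'E'
from b import *
move(tow((-.12,0)),.238,99.9)
move(tow((-.12,0)),.05,99.9)
E
```

```text
t 0.1 pos [ 0.2115 -0.6404  0.2381] board [-0.701   0.1059] yaw 108.27 F [ 0.08  0.06 -1.33] q6 -0.15
shift mm [ 436.8 -397.5    1.1] turn 8.37
t 0.1 pos [ 0.2115 -0.6404  0.2381] board [-0.701   0.1059] yaw 108.27 F [ 0.08  0.06 -1.33] q6 -0.15
shift mm [ 436.8 -397.1  189.1] turn 8.37
```

Emit:
{"op": "send_rows", "data": {"steps": [[36,-33,0,0.7,1],[0.073,-0.066,0,1.4,1]]}}

```text
time: 0.3
eef_pos: [0.2599, -0.5546, 0.2379]
tcp_rot: [0.989, 0.145, 0.0, -0.001]
contact_force: [0.9, 0.8, -0.4]
opening: 1.0
finger_force: 0.0
```

I typed 36 instead of 0.036 in the first row. The 50 mm per-row limit capped it, so no harm was done, and from here I'll check the units on every row.

```bash
python3 - <<'E'
from b import *
move(tow((-.12,0)),.15,99.9)
E
```

```text
t 0.3 pos [ 0.2599 -0.5546  0.2379] board [-0.6041  0.0883] yaw 106.69 F [ 0.88  0.77 -0.44] q6 -0.02
shift mm [ 354.7 -340.9   88.8] turn 6.79
```

Emit:
{"op": "send_rows", "data": {"steps": [[0.032,-0.031,0,0.7,1],[0.065,-0.062,0,1.3,1],[0.097,-0.093,0,2,1],[0.129,-0.124,0,2.7,1],[0.161,-0.155,0,3.4,1],[0.194,-0.186,0,4.1,1],[0.226,-0.217,0,4.8,1],[0.258,-0.248,0,5.5,1],[0.29,-0.279,0.02,6.2,1],[0.323,-0.31,0.05,6.8,1],[0.355,-0.341,0.07,6.8,1],[0.355,-0.341,0.1,6.8,1]]}}

```text
time: 1.5
eef_pos: [0.5031, -0.1224, 0.1394]
tcp_rot: [0.996, 0.09, 0.002, 0.0]
contact_force: [0.2, -1.2, -0.4]
opening: 1.0
finger_force: 0.0
```

Emit:
{"op": "send_rows", "data": {"steps": [[0,0,0.03,0,1],[0,0,0.06,0,1],[0,0,0.08,0,1],[0,0,0.09,0,1],[0,0,0.09,0,1]]}}

```text
time: 2.0
eef_pos: [0.4998, -0.1255, 0.0477]
tcp_rot: [0.996, 0.088, -0.002, -0.001]
contact_force: [0.5, -0.0, -0.0]
opening: 0.999
finger_force: 0.0
```

```bash
python3 - <<'E'
from b import *
move(tow((-.12,0)),.03,99.9)
save('wrist','w1.png')
E
```

```text
t 2.0 pos [ 0.4998 -0.1255  0.0477] board [-0.1202  0.002 ] yaw 100.06 F [ 0.52 -0.   -0.  ] q6 0.95
shift mm [ 1.9  0.8 17.7] turn 0.16
```

View pics/w1.png

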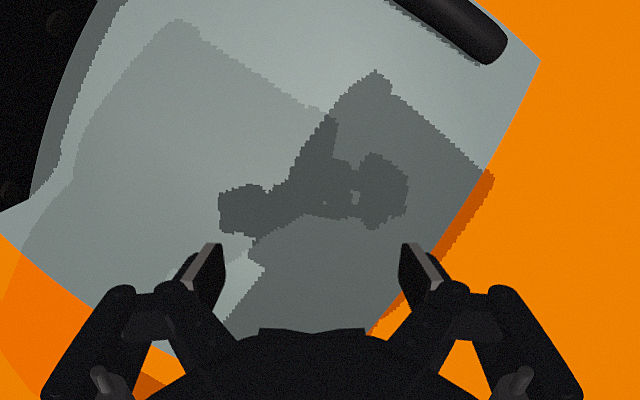

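In the wrist view the two pads sit at (210,275) and (415,275). The board beneath is bare, the screwdriver handle is at (470,30), and the computer is at the left edge. Next I'll touch the board gently to learn where the open fingertips are.

Emit:
{"op": "send_rows", "data": {"steps": [[0,0,0.012,0,1],[0,0,0.022,0,1],[0,0,0.024,0,1],[0,0,0.026,0,1],[0,0,0.028,0,1],[0,0,0.028,0,1]]}}

```text
time: 2.65
eef_pos: [0.501, -0.1261, 0.0213]
tcp_rot: [0.996, 0.088, 0.0, -0.0]
contact_force: [0.1, -0.9, 0.3]
opening: 0.995
finger_force: 0.0
```

Emit:
{"op": "send_rows", "data": {"steps": [[0,0,0.002,0,1],[0,0,0.003,0,1],[0,0,0.004,0,1],[0,0,0.004,0,1]]}}

```text
time: 3.05
eef_pos: [0.5009, -0.126, 0.0172]
tcp_rot: [0.996, 0.088, -0.0, -0.0]
contact_force: [-0.8, -0.7, 0.7]
opening: 1.001
finger_force: 0.0
```

Emit:
{"op": "send_rows", "data": {"steps": [[0,0,0.003,0,1],[0,0,0.004,0,1],[0,0,0.005,0,1],[0,0,0.006,0,1],[0,0,0.006,0,1]]}}

```text
time: 3.55
eef_pos: [0.5009, -0.126, 0.0112]
tcp_rot: [0.996, 0.088, -0.0, -0.0]
contact_force: [0.2, 0.2, 0.5]
opening: 0.998
finger_force: 0.0
```

Emit:
{"op": "send_rows", "data": {"steps": [[0,0,0.001,0,1],[0,0,0.002,0,1],[0,0,0.003,0,1],[0,0,0.004,0,1],[0,0,0.005,0,1],[0,0,0.005,0,1]]}}

```text
time: 4.15
eef_pos: [0.5011, -0.1261, 0.0069]
tcp_rot: [0.996, 0.088, -0.0, -0.0]
contact_force: [-2.6, 0.7, 4.2]
opening: 1.001
finger_force: 2.2
```

Contact comes at TCP z of about 0.007, so the open tips stand 5 mm behind the TCP. Now I'll lift and go above the computer.

```bash
cat >> b.py <<'E'
def comp(xc,o=(.083,.020),ang=-6.): # computer-frame xy (origin at feet-side top edge middle, standing) -> world
    g=np.deg2rad(ang);x=np.array([np.cos(g),np.sin(g)]);y=np.array([-x[1],x[0]])
    return tow(np.array(o)+xc[0]*x+xc[1]*y)
def wproj(p,s):
    c=ctrl.calibration('wrist');K=np.array(c['intrinsics']);T=np.array(c['tool_from_camera'])
    r=R.from_quat(s['tcp_rot']).as_matrix();q=r.T@(np.array(p)-s['eef_pos']);q=T[:3,:3].T@(q-T[:3,3])
    v=np.array([q[0],-q[1],-q[2]]);th=np.arctan2(np.hypot(v[0],v[1]),v[2]);a=np.arctan2(v[1],v[0])
    return np.array([K[0,2]+K[0,0]*th*np.cos(a),K[1,2]+K[1,1]*th*np.sin(a)])
def wray(u,v,s):
    c=ctrl.calibration('wrist');K=np.array(c['intrinsics']);T=np.array(c['tool_from_camera'])
    a=np.array([(u-K[0,2])/K[0,0],(v-K[1,2])/K[1,1]]);th=np.linalg.norm(a)
    d=np.array([*(a/th*np.sin(th)),np.cos(th)]);d=T[:3,:3]@np.array([d[0],-d[1],-d[2]])
    r=R.from_quat(s['tcp_rot']).as_matrix();return s['eef_pos']+r@T[:3,3],r@d
def wz(u,v,z,s):
    o,d=wray(u,v,s);return o+d*(z-o[2])/d[2]
E
python3 - <<'E'
from b import *
move(comp((.019,.0414)),.272,99.9)
E
```

```text
t 4.15 pos [ 0.5011 -0.1261  0.0069] board [-0.1203  0.0006] yaw 100.06 F [-2.61  0.68  4.16] q6 0.95
shift mm [  59.1 -226.4 -265.1] turn 0.16
```

Emit:
{"op": "send_rows", "data": {"steps": [[0,0,-0.04,0,1],[0,0,-0.09,0,1],[0,0,-0.14,0,1],[0,0,-0.19,0,1],[0,0,-0.24,0,1],[0,0,-0.268,0,1],[0.013,-0.048,-0.268,0,1],[0.025,-0.095,-0.268,0,1],[0.035,-0.135,-0.268,0,1],[0.045,-0.17,-0.268,0,1],[0.052,-0.2,-0.268,0,1],[0.059,-0.226,-0.268,0.2,1]]}}

```text
time: 5.35
eef_pos: [0.5193, 0.1085, 0.2742]
tcp_rot: [0.996, 0.086, 0.0, -0.0]
contact_force: [0.7, -0.4, 0.6]
opening: 0.998
finger_force: 0.0
```

Emit:
{"op": "send_rows", "data": {"steps": [[0,0,0,0,1],[0,0,0,0,1],[0,0,0,0,1]]}}

```text
time: 5.65
eef_pos: [0.5195, 0.106, 0.2741]
tcp_rot: [0.996, 0.086, -0.0, 0.0]
contact_force: [0.6, -0.6, -0.4]
opening: 0.996
finger_force: 0.0
```

```bash
python3 - <<'E'
from b import *
move(comp((.019,.0414)),.197,99.9)
s,_=st();im=save('wrist','w2.png').copy()
for c in[(0,-.0825),(0,.0825),(.038,.0825),(.038,-.0825)]:
    p=wproj([*comp(c),.217],s);print(p.round(1));cv2.circle(im,tuple(int(x) for x in p),3,(255,0,0),1)
cv2.imwrite('pics/w2.png',im[:,:,::-1])
E
```

```text
t 5.65 pos [0.5195 0.106  0.2741] board [0.1051 0.0591] yaw 99.83 F [ 0.55 -0.58 -0.44] q6 1.41
shift mm [ 0.5 -1.1 77.1] turn -0.07
[444.   79.1]
[298.5 272.6]
[253.  244.9]
[398.5  41.4]
```

View pics/w2.png

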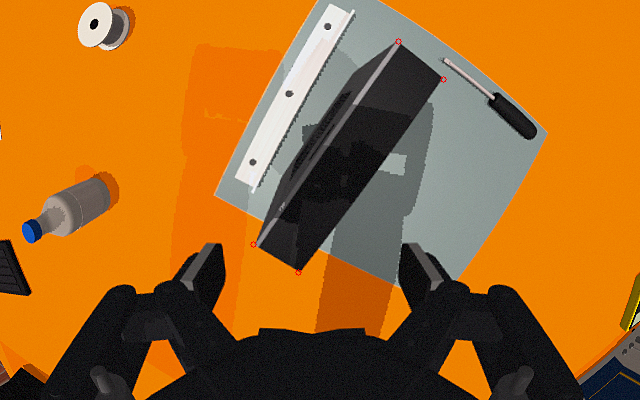

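The predicted top corners (red) fall on the real ones at (298,273), (253,245), (398,41) and (444,79), so the pose is good to 1–2 mm. The fingers will straddle the top, so I can descend.

Emit:
{"op": "send_rows", "data": {"steps": [[0,-0.001,0.025,0,1],[0,-0.001,0.05,0,1],[0,-0.001,0.065,0,1],[0,-0.001,0.072,0,1],[0,-0.001,0.077,0,1],[0,-0.001,0.077,0,1]]}}

```text
time: 6.3
eef_pos: [0.5196, 0.1075, 0.1974]
tcp_rot: [0.996, 0.086, 0.0, 0.0]
contact_force: [0.6, 0.1, 0.1]
opening: 1.002
finger_force: 0.0
```

```bash
python3 - <<'E'
from b import *
move(comp((-.011,.0414)),.197,99.9)
E
```

```text
t 6.3 pos [0.5196 0.1075 0.1974] board [0.1065 0.0595] yaw 99.84 F [0.6  0.13 0.13] q6 1.41
shift mm [-17.   25.    0.4] turn -0.06
```

Emit:
{"op": "send_rows", "data": {"steps": [[-0.0034,0.005,0,0,1],[-0.0068,0.01,0,0,1],[-0.0102,0.015,0,0,1],[-0.0124,0.0183,0,0,1],[-0.0147,0.0217,0,0,1],[-0.017,0.025,0,0,1],[-0.0193,0.0283,0,0,1],[-0.0215,0.0317,0,0,1],[-0.0215,0.0317,0,0,1]]}}

```text
time: 7.2
eef_pos: [0.5034, 0.0724, 0.1972]
tcp_rot: [0.996, 0.086, -0.0, 0.0]
contact_force: [0.6, -0.6, -0.1]
opening: 0.998
finger_force: 0.0
```

```bash
python3 - <<'E'
from b import *
move(comp((-.011,.0414)),.197,99.9)
s,_=st();im=save('scene','s3.png').copy()[100:300,200:360]
cv2.imwrite('pics/s3.png',cv2.resize(im,None,fx=3,fy=3,interpolation=cv2.INTER_CUBIC)[:,:,::-1])
E
```

```text
t 7.2 pos [0.5034 0.0724 0.1972] board [0.068  0.0633] yaw 99.84 F [ 0.56 -0.63 -0.08] q6 1.34
shift mm [ 4.9 -6.9  0.2] turn -0.06
```

View pics/s3.png

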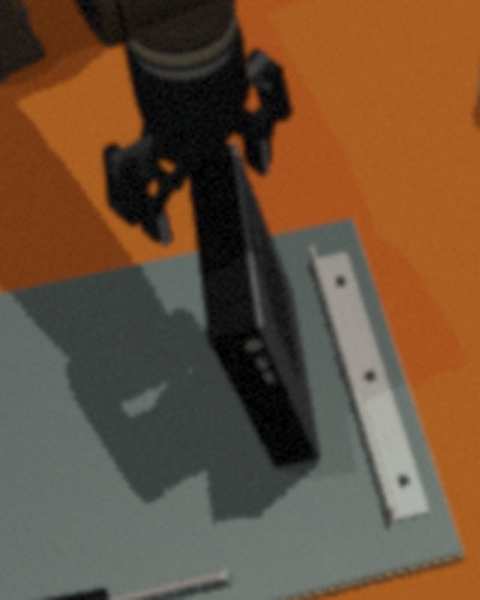

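The scene crop shows the computer leaning about 8–9 degrees towards the free end, pushed at the near edge of its cover by the rear finger (265,160). The front finger (165,235) waits on the far side. I'll push it gently past balance.

Emit:
{"op": "send_rows", "data": {"steps": [[-0.0011,0.0017,0,0,1],[-0.0022,0.0033,0,0,1],[-0.0034,0.005,0,0,1],[-0.0045,0.0067,0,0,1],[-0.0056,0.0083,0,0,1],[-0.0068,0.01,0,0,1],[-0.0079,0.0117,0,0,1],[-0.009,0.0133,0,0,1],[-0.009,0.0133,0,0,1],[-0.009,0.0133,0,0,1],[-0.009,0.0133,0,0,1],[-0.009,0.0133,0,0,1]]}}

```text
time: 8.45
eef_pos: [0.4971, 0.0582, 0.1973]
tcp_rot: [0.996, 0.086, -0.0, -0.0]
contact_force: [0.6, -0.7, 0.1]
opening: 1.003
finger_force: 0.2
```

```bash
python3 - <<'E'
from b import *
for i in range(4):
    s,r=st();print(s['contact_force'].round(2));ctrl.read_camera('top')
move(comp((-.011,.0414)),.197,99.9)
s,_=st();im=save('scene','s4.png').copy()[100:300,200:360]
cv2.imwrite('pics/s4.png',cv2.resize(im,None,fx=3,fy=3,interpolation=cv2.INTER_CUBIC)[:,:,::-1])
E
```

```text
[ 0.55 -0.67  0.07]
[-0.02  0.61 -0.27]
[0.61 0.24 0.06]
[-1.77  0.09  0.33]
t 8.65 pos [0.4971 0.0582 0.1973] board [0.0525 0.0647] yaw 99.87 F [-0.29 -0.23  0.3 ] q6 1.31
shift mm [ 13.6 -19.7   0.3] turn -0.03
```

View pics/s4.png

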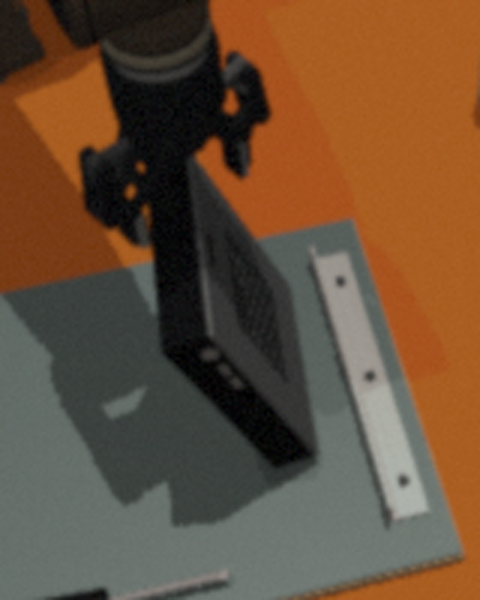

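The crop shows it now resting on the front finger at (140,240), leaning about 18 degrees, with the rear finger free. Next I'll turn the gripper about the contact corner so the rear finger swings clear past the computer's +y edge.

Emit:
{"op": "send_rows", "data": {"steps": [[0,0,0.003,0,1],[-0.0037,0.0003,0.006,-4,1],[-0.0075,0.0008,0.006,-8,1],[-0.0111,0.0015,0.006,-12,1],[-0.0138,0.003,0.006,-16,1],[-0.0164,0.0046,0.006,-20,1],[-0.0188,0.0065,0.006,-24,1],[-0.0212,0.0084,0.006,-28,1],[-0.0234,0.0106,0.006,-32,1],[-0.0254,0.0129,0.006,-36,1],[-0.0272,0.0153,0.006,-40,1],[-0.0293,0.0185,0.006,-45,1]]}}

```text
time: 9.9
eef_pos: [0.4713, 0.0349, 0.1911]
tcp_rot: [0.887, 0.462, -0.0, -0.0]
contact_force: [-0.4, -0.4, 0.7]
opening: 1.0
finger_force: 0.2
```

```bash
python3 - <<'E'
from b import *
F=[]
for i in range(6):
    s,r=st();F.append(s['contact_force']);save('scene','s5_%d.png'%i)
print(np.mean(F,0).round(2), 'comp/board frame F', (np.mean(F,0)[:2]@X).round(2),(np.mean(F,0)[:2]@Y).round(2))
move(comp((-.011,.0414)),.197,144.9)
E
```

```text
[-0.63 -0.18 -0.1 ] comp/board frame F -0.37 0.53
t 10.2 pos [0.4714 0.035  0.1912] board [0.0222 0.0814] yaw 144.8 F [-1.15 -1.    0.14] q6 0.47
shift mm [57.3  3.3 -5.8] turn -0.1
```

```bash
cat >> b.py <<'E'
def corner(th,y=-.0825,o=(.083,.020),ang=-6.):
    t=np.deg2rad(th);return [*comp((-.205*np.sin(t),y),o,ang),.012+.205*np.cos(t)]
def line(n,f,o=(.083,.020),ang=-6.):
    pass
E
python3 - <<'E'
from b import *
for th in(10,14,18,20,22): print(th,proj('scene',corner(th)).round(1),proj('top',corner(th)).round(1))
for f in('scene0','s4','s5_5'):
    if f=='s4':continue
    im=cv2.imread('pics/%s.png'%f).max(2)
    for r in range(200,236,4):
        c=np.where(im[r,230:320]<45)[0]; print(f,r,(c.min()+230,c.max()+230) if len(c) else None)
E
```

```text
10 [265.7 212.1] [391.4 183.2]
14 [258.9 213.9] [396.6 185.7]
18 [252.3 215.8] [401.6 188.3]
20 [249.1 216.9] [404.  189.5]
22 [246. 218.] [406.3 190.8]
scene0 200 (np.int64(282), np.int64(300))
scene0 204 (np.int64(283), np.int64(300))
scene0 208 (np.int64(283), np.int64(302))
scene0 212 (np.int64(283), np.int64(303))
scene0 216 (np.int64(286), np.int64(303))
scene0 220 (np.int64(286), np.int64(303))
scene0 224 (np.int64(287), np.int64(303))
scene0 228 (np.int64(287), np.int64(304))
scene0 232 (np.int64(288), np.int64(304))
s5_5 200 (np.int64(253), np.int64(291))
s5_5 204 (np.int64(253), np.int64(291))
s5_5 208 (np.int64(253), np.int64(292))
s5_5 212 (np.int64(253), np.int64(292))
s5_5 216 (np.int64(254), np.int64(293))
s5_5 220 (np.int64(257), np.int64(294))
s5_5 224 (np.int64(260), np.int64(294))
s5_5 228 (np.int64(265), np.int64(285))
s5_5 232 (np.int64(268), np.int64(288))
```

Corner at (253.5,216) gives a lean of 17.5 degrees, still supported. I'll generate the arc numbers for the let-down.

```bash
cat >> b.py <<'E'
def arc(th0,th1,n,dt0=0,dt1=0,phi=79.8):
    a=np.deg2rad(np.linspace(th0,th1,n+1));p=np.deg2rad(phi)
    dx=.205*(np.sin(a)-np.sin(a[0]));dz=.205*(np.cos(a[0])-np.cos(a))-np.linspace(0,dt0-dt1,n+1)
    print([[round(-d*np.sin(p),4),round(d*np.cos(p),4),round(z,4)] for d,z in zip(dx,dz)][1:])
def look(th,k=.05,o=(.083,.020),ang=-6.):
    F=[]
    for i in range(6):
        s,r=st();F.append(s['contact_force']);im=ctrl.read_camera('scene')
    F=np.mean(F,0);g=np.deg2rad(70.9+ang);xc=np.array([np.cos(g),np.sin(g)])
    print('t',round(s['time'],2),'pos',s['eef_pos'].round(4),'Fx_c,Fy_c,Fz',(F[:2]@xc).round(2),(F[:2]@[-xc[1],xc[0]]).round(2),F[2].round(2))
    for t in th: print(t,'pred scene',proj('scene',corner(t,o=o,ang=ang)).round(1))
    r0=int(proj('scene',corner(th[len(th)//2],o=o,ang=ang))[1]);g=im.max(2)
    for r in range(r0-8,r0+12,2):
        c=np.where(g[r,170:330]<45)[0];print(r,(c.min()+170,c.max()+170) if len(c) else None,end=' ')
    cv2.imwrite('pics/last.png',im[:,:,::-1])
E
python3 -c "
from b import *
arc(17.5,35,12);arc(35,50,12,11.5e-3,10e-3)"
```

```text
[[np.float64(-0.0049), np.float64(0.0009), np.float64(0.0016)], [np.float64(-0.0097), np.float64(0.0017), np.float64(0.0034)], [np.float64(-0.0145), np.float64(0.0026), np.float64(0.0053)], [np.float64(-0.0192), np.float64(0.0035), np.float64(0.0073)], [np.float64(-0.0239), np.float64(0.0043), np.float64(0.0094)], [np.float64(-0.0286), np.float64(0.0051), np.float64(0.0117)], [np.float64(-0.0331), np.float64(0.006), np.float64(0.014)], [np.float64(-0.0377), np.float64(0.0068), np.float64(0.0165)], [np.float64(-0.0421), np.float64(0.0076), np.float64(0.0191)], [np.float64(-0.0465), np.float64(0.0084), np.float64(0.0218)], [np.float64(-0.0508), np.float64(0.0091), np.float64(0.0246)], [np.float64(-0.0551), np.float64(0.0099), np.float64(0.0276)]]
[[np.float64(-0.0036), np.float64(0.0006), np.float64(0.0025)], [np.float64(-0.0071), np.float64(0.0013), np.float64(0.005)], [np.float64(-0.0106), np.float64(0.0019), np.float64(0.0077)], [np.float64(-0.014), np.float64(0.0025), np.float64(0.0104)], [np.float64(-0.0173), np.float64(0.0031), np.float64(0.0132)], [np.float64(-0.0206), np.float64(0.0037), np.float64(0.016)], [np.float64(-0.0238), np.float64(0.0043), np.float64(0.019)], [np.float64(-0.0269), np.float64(0.0048), np.float64(0.022)], [np.float64(-0.03), np.float64(0.0054), np.float64(0.025)], [np.float64(-0.033), np.float64(0.0059), np.float64(0.0282)], [np.float64(-0.036), np.float64(0.0065), np.float64(0.0314)], [np.float64(-0.0388), np.float64(0.007), np.float64(0.0347)]]
```

Emit:
{"op": "send_rows", "data": {"steps": [[-0.005,0.001,0.0015,0,1],[-0.0095,0.0015,0.0035,0,1],[-0.0145,0.0025,0.005,0,1],[-0.019,0.0035,0.007,0,1],[-0.024,0.0045,0.0095,0,1],[-0.0285,0.005,0.0115,0,1],[-0.033,0.006,0.014,0,1],[-0.0375,0.007,0.0165,0,1],[-0.042,0.0075,0.019,0,1],[-0.0465,0.0085,0.022,0,1],[-0.051,0.009,0.0245,0,1],[-0.055,0.01,0.0275,0,1]]}}

```text
time: 11.4
eef_pos: [0.4477, -0.0162, 0.1636]
tcp_rot: [0.888, 0.461, -0.0, -0.0]
contact_force: [-0.8, -1.7, -0.3]
opening: 0.999
finger_force: 0.7
```

```bash
python3 -c "
from b import *
look((33,35,37))"
```

```text
t 11.65 pos [ 0.4479 -0.0158  0.1639] Fx_c,Fy_c,Fz -1.81 0.05 -0.68
33 pred scene [230.3 225. ]
35 pred scene [227.7 226.3]
37 pred scene [225.3 227.8]
218 (np.int64(228), np.int64(278)) 220 (np.int64(228), np.int64(284)) 222 (np.int64(228), np.int64(282)) 224 (np.int64(228), np.int64(282)) 226 (np.int64(228), np.int64(251)) 228 (np.int64(229), np.int64(255)) 230 (np.int64(232), np.int64(260)) 232 (np.int64(236), np.int64(264)) 234 (np.int64(241), np.int64(268)) 236 (np.int64(246), np.int64(273))
```

Corner at (228,227.5) means a 35 degree lean with no base slip. Holding this yaw would take the TCP too close to the base later in the arc. So I'll turn until both fingers stand on the free side, then close them (empty) beside the supporting finger.

Emit:
{"op": "send_rows", "data": {"steps": [[-0.004,0,0,-5.2,1],[-0.0075,0.0005,0,-10.2,1],[-0.0125,0.0015,0,-15.2,1],[-0.017,0.003,0,-20.2,1],[-0.017,0.003,0,-20.2,1]]}}

```text
time: 12.2
eef_pos: [0.4409, -0.0317, 0.1641]
tcp_rot: [0.793, 0.609, 0.0, 0.0]
contact_force: [-0.0, -1.2, -0.0]
opening: 1.0
finger_force: 0.7
```

```bash
python3 -c "
from b import *
look((33,35,37));move((.45,0),.16,164.9)"
```

```text
t 12.45 pos [ 0.4409 -0.0314  0.1641] Fx_c,Fy_c,Fz -1.77 -0.73 -0.34
33 pred scene [230.3 225. ]
35 pred scene [227.7 226.3]
37 pred scene [225.3 227.8]
218 (np.int64(227), np.int64(284)) 220 (np.int64(227), np.int64(284)) 222 (np.int64(227), np.int64(281)) 224 (np.int64(227), np.int64(284)) 226 (np.int64(227), np.int64(250)) 228 (np.int64(228), np.int64(255)) 230 (np.int64(231), np.int64(259)) 232 (np.int64(236), np.int64(263)) 234 (np.int64(241), np.int64(268)) 236 (np.int64(245), np.int64(272)) t 12.5 pos [ 0.4409 -0.0314  0.1641] board [-0.0505  0.0885] yaw 165.04 F [-0.49 -1.39  0.47] q6 -0.04
shift mm [32.7  0.7  4.1] turn 0.14
```

Emit:
{"op": "send_rows", "data": {"steps": [[0,0.004,-0.0007,0,0.8],[0,0.008,-0.0015,0,0.6],[0,0.012,-0.0022,0,0.4],[0,0.016,-0.003,0,0.2],[0,0.02,-0.0037,0,0],[0,0.024,-0.0045,0,-0.2],[0,0.028,-0.0052,0,-0.4],[0,0.032,-0.006,0,-0.6],[0,0.036,-0.007,0,-0.8],[0,0.038,-0.008,0,-0.9],[0,0.038,-0.008,0,-0.9],[0,0.038,-0.008,0,-0.9]]}}

```text
time: 13.7
eef_pos: [0.4772, -0.0411, 0.1717]
tcp_rot: [0.793, 0.609, -0.0, -0.0]
contact_force: [-0.4, -1.1, -0.2]
opening: 0.046
finger_force: 0.7
```

```bash
python3 -c "
from b import *
look((33,35,37));move((.45,0),.16,164.9);print(st()[0]['opening'])
im=cv2.imread('pics/last.png')
cv2.imwrite('pics/lastc.png',cv2.resize(im[100:300,170:360],None,fx=3,fy=3,interpolation=cv2.INTER_CUBIC))"
```

```text
t 13.95 pos [ 0.4772 -0.0412  0.1718] Fx_c,Fy_c,Fz -1.37 0.07 -1.06
33 pred scene [230.3 225. ]
35 pred scene [227.7 226.3]
37 pred scene [225.3 227.8]
218 (np.int64(226), np.int64(284)) 220 (np.int64(227), np.int64(284)) 222 (np.int64(227), np.int64(284)) 224 (np.int64(227), np.int64(284)) 226 (np.int64(227), np.int64(285)) 228 (np.int64(227), np.int64(254)) 230 (np.int64(231), np.int64(258)) 232 (np.int64(236), np.int64(263)) 234 (np.int64(241), np.int64(267)) 236 (np.int64(245), np.int64(272)) t 14.0 pos [ 0.4772 -0.0412  0.1718] board [-0.0479  0.0509] yaw 165.07 F [-0.05 -1.31 -0.61] q6 -0.04
shift mm [ 32.8 -36.9  11.8] turn 0.17
0.05188638885400761
```

View pics/lastc.png

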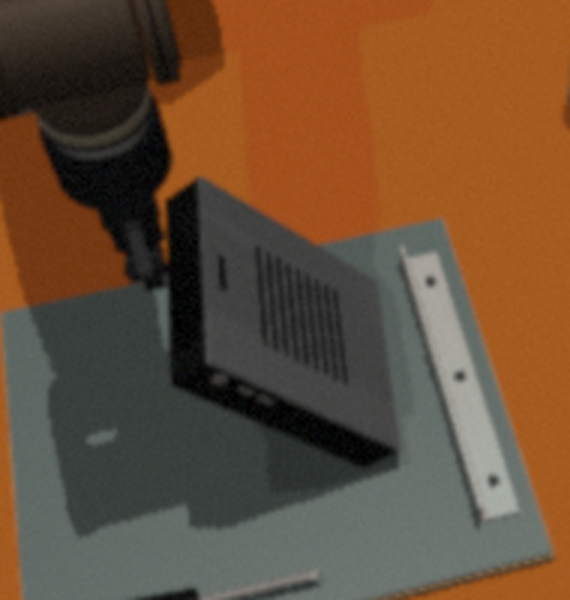

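The crop shows the computer leaning about 36 degrees against the closed fingers at (150,260), with its cover facing up and towards the stop. I'll let it down further along the arc, squaring the fingers to its edge.

Emit:
{"op": "send_rows", "data": {"steps": [[-0.003,0.0003,0.0028,3.3,-0.9],[-0.006,0.0006,0.0056,6.6,-0.9],[-0.009,0.001,0.0086,10,-0.9],[-0.0126,0.0012,0.0116,10,-0.9],[-0.0162,0.0014,0.0147,10,-0.9],[-0.0198,0.0016,0.0179,10,-0.9],[-0.0233,0.0018,0.0211,10,-0.9],[-0.0267,0.002,0.0245,10,-0.9],[-0.0301,0.0023,0.028,10,-0.9],[-0.0332,0.0026,0.0314,10,-0.9],[-0.0365,0.0028,0.035,10,-0.9],[-0.0395,0.0032,0.0386,10,-0.9]]}}

```text
time: 15.2
eef_pos: [0.4702, -0.0805, 0.1329]
tcp_rot: [0.843, 0.538, -0.0, 0.0]
contact_force: [-1.5, -1.1, -1.8]
opening: 0.044
finger_force: 1.1
```

```bash
cat >> b.py <<'E'
def tc(o=(.083,.020),ang=-6.):
    s,r=st();g=np.deg2rad(ang);x=np.array([np.cos(g),np.sin(g)]);d=tob(s['eef_pos'])-o
    x_=d@x;c=x_+.011;print('T comp',x_.round(4),(d@[-x[1],x[0]]).round(4),'theta by finger',np.rad2deg(np.arcsin(min(1,-c/.205))).round(1),'tip z',(s['eef_pos'][2]-.0075).round(4),'yaw',np.rad2deg(np.arctan2(-r[1,1],-r[0,1])).round(2))
E
python3 -c "
from b import *
look((49,51,53,55));tc()"
```

```text
t 15.45 pos [ 0.4703 -0.0802  0.1333] Fx_c,Fy_c,Fz -2.11 0.61 -1.29
49 pred scene [212.9 236.8]
51 pred scene [211.3 238.4]
53 pred scene [209.8 239.9]
55 pred scene [208.4 241.5]
231 (np.int64(213), np.int64(220)) 233 (np.int64(213), np.int64(220)) 235 (np.int64(213), np.int64(221)) 237 (np.int64(214), np.int64(231)) 239 (np.int64(214), np.int64(243)) 241 (np.int64(214), np.int64(255)) 243 (np.int64(214), np.int64(267)) 245 (np.int64(222), np.int64(278)) 247 (np.int64(234), np.int64(290)) 249 (np.int64(243), np.int64(300)) T comp -0.1716 0.0067 theta by finger 51.6 tip z 0.1259 yaw 155.07
```

```bash
cat >> b.py <<'E'
from scipy.optimize import fsolve
def slip(px,ang=-6.):
    g=np.deg2rad(ang);x=np.array([np.cos(g),np.sin(g)])
    f=lambda v: proj('scene',corner(v[1]*57.3,o=np.array((.083,.020))+v[0]*x,ang=ang))-np.array(px)
    v=fsolve(f,[0,.9]);print('slip mm',(v[0]*1000).round(1),'theta',(v[1]*57.3).round(1),'corner z',(.012+.205*np.cos(v[1])).round(4))
E
python3 -c "
from b import *
slip((253,215.5));slip((227,227.5));slip((213.5,243));slip((213.5,242));slip((212.5,242))
im=cv2.imread('pics/last.png').max(2)
print(im[234:256:2,206:250:3])
# end-face lower line: bottom boundary of dark per column
for u in range(215,300,8):
    c=np.where(im[230:290,u]<45)[0];print(u,c.min()+230,c.max()+230,end=' | ')
"
```

```text
slip mm -1.3 theta 17.2 corner z 0.2078
slip mm 3.4 theta 36.9 corner z 0.1758
slip mm 15.0 theta 58.1 corner z 0.1203
slip mm 13.2 theta 56.7 corner z 0.1246
slip mm 10.8 theta 56.5 corner z 0.1252
[[61 63 59 12 19 51 80 84 86 85 84 83 86 85 86]
 [62 64 61 16 11 22 36 52 66 76 79 86 85 82 85]
 [63 64 62 15 14 14  6 50 51 17 36 50 65 75 79]
 [64 66 60 13 14 11  5 49 40  7 36 45 27 32 40]
 [62 65 63 16 15  3 10 19 15  6 18 28 16 39 49]
 [64 66 62 52 37 27 19 13  4  8  5  1  9 11 12]
 [63 65 61 65 62 58 56 49 38 27 10 13  8 10 11]
 [65 66 64 65 64 62 61 63 61 57 47 44 33 28 18]
 [63 65 63 63 63 62 64 62 64 61 52 49 52 49 48]
 [64 66 63 67 63 62 61 65 63 64 51 51 51 49 51]
 [65 65 64 66 64 63 62 63 64 66 57 51 52 50 52]]
215 230 243 | 223 236 245 | 231 237 246 | 239 239 248 | 247 240 249 | 255 241 250 | 263 243 251 | 271 244 253 | 279 246 254 | 287 247 256 | 295 248 255 |
```

The corner at (213.5,242) means the base has slipped about 13 mm towards the stop and the lean is about 57 degrees, with the corner close to the fingertips. I'll slide the base back gently until the stop braces it, then take a deeper hold before lowering further.

Emit:
{"op": "send_rows", "data": {"steps": [[0.002,0,0,0,-0.9],[0.005,0,0,0,-0.9],[0.008,0,0,0,-0.9],[0.011,0,0,0,-0.9],[0.014,0,0,0,-0.9],[0.017,0,0,0,-0.9],[0.02,0,0,0,-0.9],[0.02,0,0,0,-0.9]]}}

```text
time: 16.3
eef_pos: [0.4788, -0.0616, 0.1332]
tcp_rot: [0.843, 0.538, 0.0, -0.0]
contact_force: [-1.4, -0.9, -1.6]
opening: 0.051
finger_force: 1.0
```

```bash
cat >> b.py <<'E'
def edges():
    F=[]
    for i in range(3):
        s,r=st();F.append(s['contact_force']);im=ctrl.read_camera('scene')
    F=np.mean(F,0)[:3];print('t',round(s['time'],2),'pos',s['eef_pos'].round(4),'F board x,y,z',(F[:2]@X).round(2),(F[:2]@Y).round(2),F[2].round(2))
    cv2.imwrite('pics/last.png',im[:,:,::-1]);g=im.max(2)
    for u in range(200,312,6):
        c=np.where(g[225:300,u]<42)[0];print(u,(c.min()+225,c.max()+225) if len(c) else '-',end=' | ')
    print()
    for r in range(231,256,2):
        c=np.where(g[r,200:330]<42)[0];print(r,(c.min()+200,c.max()+200) if len(c) else '-',end=' | ')
    print()
E
python3 -c "
from b import *
edges();tc()"
```

```text
t 16.4 pos [ 0.4787 -0.0619  0.1332] F board x,y,z -1.74 0.21 -1.41
200 - | 206 - | 212 - | 218 - | 224 (np.int64(225), np.int64(299)) | 230 (np.int64(234), np.int64(299)) | 236 (np.int64(240), np.int64(244)) | 242 (np.int64(237), np.int64(246)) | 248 (np.int64(238), np.int64(247)) | 254 (np.int64(239), np.int64(248)) | 260 (np.int64(240), np.int64(249)) | 266 (np.int64(241), np.int64(250)) | 272 (np.int64(242), np.int64(251)) | 278 (np.int64(243), np.int64(252)) | 284 (np.int64(245), np.int64(253)) | 290 (np.int64(246), np.int64(254)) | 296 (np.int64(247), np.int64(255)) | 302 (np.int64(248), np.int64(255)) | 308 (np.int64(249), np.int64(249)) | 
231 (np.int64(222), np.int64(229)) | 233 (np.int64(223), np.int64(229)) | 235 (np.int64(223), np.int64(232)) | 237 (np.int64(223), np.int64(244)) | 239 (np.int64(223), np.int64(255)) | 241 (np.int64(223), np.int64(267)) | 243 (np.int64(226), np.int64(278)) | 245 (np.int64(238), np.int64(288)) | 247 (np.int64(246), np.int64(300)) | 249 (np.int64(259), np.int64(308)) | 251 (np.int64(271), np.int64(307)) | 253 (np.int64(283), np.int64(305)) | 255 (np.int64(294), np.int64(303)) | 
T comp -0.1516 0.0069 theta by finger 43.3 tip z 0.1256 yaw 155.07
```

```bash
python3 -c "
from b import *
slip((222.5,241));slip((223,242));
print(tob(onz('scene',302.5,256,.012)),'expected pivot -y corner',tob(comp((0,-.0825))))
im=cv2.imread('pics/scene0.png').max(2)
for r in range(246,262,2):
    c=np.where(im[r,270:330]<42)[0];print(r,(c.min()+270,c.max()+270) if len(c) else '-',end=' | ')
"
```

```text
slip mm 32.9 theta 57.1 corner z 0.1235
slip mm 36.0 theta 58.6 corner z 0.1189
[ 0.10338408 -0.07211954] expected pivot -y corner [ 0.0743764  -0.06204806]
246 (np.int64(289), np.int64(305)) | 248 (np.int64(290), np.int64(305)) | 250 (np.int64(291), np.int64(305)) | 252 (np.int64(291), np.int64(305)) | 254 (np.int64(291), np.int64(304)) | 256 - | 258 - | 260 - |
```

Emit:
{"op": "send_rows", "data": {"steps": [[0.0025,0,0,0,-0.9],[0.005,-0.0005,0,0,-0.9],[0.0075,-0.001,0,0,-0.9],[0.0095,-0.001,0,0,-0.9],[0.011,-0.001,0,-1,-0.9],[0.0125,-0.0015,0,-2,-0.9],[0.014,-0.0015,0,-3,-0.9],[0.0155,-0.0015,0,-3.5,-0.9],[0.017,-0.002,0,-4,-0.9]]}}

```text
time: 17.35
eef_pos: [0.4841, -0.0457, 0.1333]
tcp_rot: [0.824, 0.567, 0.0, 0.0]
contact_force: [-2.0, -1.9, -0.6]
opening: 0.048
finger_force: 1.4
```

```bash
python3 -c "
from b import *
edges();tc()
im=cv2.imread('pics/last.png')
hsv=cv2.cvtColor(im,cv2.COLOR_BGR2HSV)
"
```

```text
t 17.45 pos [ 0.484  -0.0456  0.1332] F board x,y,z -2.36 0.0 -0.83
200 - | 206 - | 212 - | 218 - | 224 (np.int64(299), np.int64(299)) | 230 (np.int64(225), np.int64(299)) | 236 (np.int64(225), np.int64(241)) | 242 (np.int64(234), np.int64(242)) | 248 (np.int64(235), np.int64(244)) | 254 (np.int64(237), np.int64(245)) | 260 (np.int64(238), np.int64(246)) | 266 (np.int64(239), np.int64(247)) | 272 (np.int64(240), np.int64(248)) | 278 (np.int64(241), np.int64(250)) | 284 (np.int64(242), np.int64(251)) | 290 (np.int64(244), np.int64(252)) | 296 (np.int64(245), np.int64(253)) | 302 (np.int64(246), np.int64(254)) | 308 (np.int64(247), np.int64(255)) | 
231 (np.int64(230), np.int64(236)) | 233 (np.int64(230), np.int64(239)) | 235 (np.int64(230), np.int64(248)) | 237 (np.int64(230), np.int64(259)) | 239 (np.int64(230), np.int64(268)) | 241 (np.int64(233), np.int64(279)) | 243 (np.int64(243), np.int64(288)) | 245 (np.int64(252), np.int64(298)) | 247 (np.int64(262), np.int64(308)) | 249 (np.int64(274), np.int64(314)) | 251 (np.int64(284), np.int64(313)) | 253 (np.int64(294), np.int64(311)) | 255 (np.int64(305), np.int64(308)) | 
T comp -0.1345 0.0091 theta by finger 37.0 tip z 0.1256 yaw 159.07
```

Emit:
{"op": "send_rows", "data": {"steps": [[0.0015,0,0,0,-0.9],[0.003,0,0,0,-0.9],[0.0045,0,0,-0.5,-0.9],[0.006,0,0,-1,-0.9],[0.0075,0,0,-1.5,-0.9],[0.009,0,0,-2,-0.9]]}}

```text
time: 18.1
eef_pos: [0.4896, -0.0416, 0.1361]
tcp_rot: [0.813, 0.582, -0.001, 0.006]
contact_force: [-2.5, -15.9, 6.9]
opening: 0.052
finger_force: 8.1
```

```bash
python3 -c "
from b import *
edges();tc()
print(tob(onz('scene',302.5,256,.012)),tob(onz('scene',309,256,.012)),tob(onz('scene',314,256,.012)))
"
```

```text
t 18.2 pos [ 0.4899 -0.0416  0.1364] F board x,y,z -14.7 -2.81 6.29
200 - | 206 - | 212 - | 218 - | 224 (np.int64(299), np.int64(299)) | 230 (np.int64(298), np.int64(299)) | 236 (np.int64(225), np.int64(241)) | 242 (np.int64(233), np.int64(241)) | 248 (np.int64(238), np.int64(243)) | 254 (np.int64(236), np.int64(245)) | 260 (np.int64(237), np.int64(246)) | 266 (np.int64(238), np.int64(247)) | 272 (np.int64(239), np.int64(248)) | 278 (np.int64(240), np.int64(249)) | 284 (np.int64(242), np.int64(250)) | 290 (np.int64(243), np.int64(251)) | 296 (np.int64(244), np.int64(252)) | 302 (np.int64(245), np.int64(253)) | 308 (np.int64(247), np.int64(255)) | 
231 (np.int64(233), np.int64(240)) | 233 (np.int64(233), np.int64(243)) | 235 (np.int64(233), np.int64(252)) | 237 (np.int64(233), np.int64(262)) | 239 (np.int64(233), np.int64(273)) | 241 (np.int64(235), np.int64(283)) | 243 (np.int64(246), np.int64(292)) | 245 (np.int64(254), np.int64(302)) | 247 (np.int64(265), np.int64(311)) | 249 (np.int64(275), np.int64(316)) | 251 (np.int64(287), np.int64(315)) | 253 (np.int64(297), np.int64(313)) | 255 (np.int64(307), np.int64(310)) | 
T comp -0.1284 0.0055 theta by finger 34.9 tip z 0.1288 yaw 161.15
[ 0.10338408 -0.07211954] [ 0.11845182 -0.07618603] [ 0.13004072 -0.07931365]
```

It is braced now: the force on the tool rose to 15 N along the board, the lean is about 50 degrees, and the corner is 15 mm above the tips. I'll take the fingers deeper along the edge while it stays braced.

Emit:
{"op": "send_rows", "data": {"steps": [[0,0,0.003,0,-0.9],[-0.001,0,0.006,0,-0.9],[-0.001,0,0.009,0,-0.9],[-0.002,0,0.012,0,-0.9],[-0.002,0,0.015,0,-0.9],[-0.002,0,0.015,0,-0.9]]}}

```text
time: 18.85
eef_pos: [0.4908, -0.0471, 0.123]
tcp_rot: [0.813, 0.582, -0.001, 0.01]
contact_force: [-2.4, -25.0, 9.5]
opening: 0.052
finger_force: 11.8
```

```bash
python3 -c "
from b import *
edges();s,r=st();print(tob(s['eef_pos']))
im=ctrl.read_camera('top');cv2.imwrite('pics/t6.png',im[:,:,::-1]);g=im.max(2)
for u in range(345,440,5):
    c=np.where(g[160:260,u]<45)[0];print(u,(c.min()+160,c.max()+160) if len(c) else '-',end=' | ')
"
```

```text
t 18.95 pos [ 0.4909 -0.047   0.1232] F board x,y,z -23.72 -5.68 8.65
200 - | 206 - | 212 - | 218 - | 224 (np.int64(299), np.int64(299)) | 230 (np.int64(298), np.int64(299)) | 236 (np.int64(225), np.int64(245)) | 242 (np.int64(238), np.int64(246)) | 248 (np.int64(242), np.int64(246)) | 254 (np.int64(239), np.int64(248)) | 260 (np.int64(240), np.int64(248)) | 266 (np.int64(244), np.int64(249)) | 272 (np.int64(242), np.int64(250)) | 278 (np.int64(242), np.int64(251)) | 284 (np.int64(243), np.int64(251)) | 290 (np.int64(244), np.int64(252)) | 296 (np.int64(245), np.int64(252)) | 302 (np.int64(245), np.int64(253)) | 308 (np.int64(246), np.int64(254)) | 
231 (np.int64(232), np.int64(238)) | 233 (np.int64(232), np.int64(238)) | 235 (np.int64(232), np.int64(238)) | 237 (np.int64(233), np.int64(241)) | 239 (np.int64(233), np.int64(255)) | 241 (np.int64(233), np.int64(271)) | 243 (np.int64(233), np.int64(287)) | 245 (np.int64(234), np.int64(303)) | 247 (np.int64(250), np.int64(317)) | 249 (np.int64(263), np.int64(317)) | 251 (np.int64(278), np.int64(316)) | 253 (np.int64(297), np.int64(314)) | 255 - | 
[-0.04886336  0.03602761]
345 - | 350 - | 355 (np.int64(207), np.int64(225)) | 360 (np.int64(203), np.int64(223)) | 365 (np.int64(200), np.int64(230)) | 370 (np.int64(206), np.int64(229)) | 375 (np.int64(214), np.int64(226)) | 380 (np.int64(211), np.int64(224)) | 385 (np.int64(208), np.int64(210)) | 390 - | 395 (np.int64(221), np.int64(257)) | 400 (np.int64(222), np.int64(259)) | 405 (np.int64(208), np.int64(250)) | 410 (np.int64(203), np.int64(247)) | 415 (np.int64(198), np.int64(250)) | 420 (np.int64(209), np.int64(248)) | 425 (np.int64(180), np.int64(248)) | 430 (np.int64(177), np.int64(248)) | 435 (np.int64(178), np.int64(259)) |
```

Emit:
{"op": "send_rows", "data": {"steps": [[-0.0015,0,-0.001,0,-0.9],[-0.003,0,-0.001,0,-0.9],[-0.0045,0,-0.001,0,-0.9],[-0.0045,0,-0.001,0,-0.9]]}}

```text
time: 19.45
eef_pos: [0.488, -0.0478, 0.122]
tcp_rot: [0.814, 0.581, 0.0, 0.006]
contact_force: [-0.1, -13.7, 3.6]
opening: 0.049
finger_force: 6.6
```

```bash
cat >> b.py <<'E'
def q(z0=40):
    F=[]
    for i in range(3):
        s,r=st();F.append(s['contact_force']);im=ctrl.read_camera('scene')
    F=np.mean(F,0);cv2.imwrite('pics/last.png',im[:,:,::-1]);g=im.max(2)
    print('t',round(s['time'],2),'T board',tob(s['eef_pos']).round(4),'tip z',(s['eef_pos'][2]-.0075).round(4),'F x,y,z',(F[:2]@X).round(1),(F[:2]@Y).round(1),F[2].round(1),'yaw',np.rad2deg(np.arctan2(-r[1,1],-r[0,1])).round(1))
    # lower edge line of -y end face
    print('low',[(u,int(np.where(g[225:285,u]<42)[0].max()+225)) for u in range(240,312,8) if (g[225:285,u]<42).any()])
    print('left',[(v,int(np.where(g[v,200:330]<42)[0].min()+200)) for v in range(235,268,2) if (g[v,200:330]<42).any()])
E
python3 -c "
from b import *
q()"
```

```text
t 19.55 T board [-0.0506  0.0385] tip z 0.1146 F x,y,z -13.4 -4.2 3.7 yaw 161.1
low [(240, 245), (248, 246), (256, 248), (264, 248), (272, 249), (280, 251), (288, 252), (296, 253), (304, 253)]
left [(235, 231), (237, 232), (239, 232), (241, 232), (243, 232), (245, 237), (247, 250), (249, 265), (251, 280), (253, 296)]
```

Emit:
{"op": "send_rows", "data": {"steps": [[-0.001,0,0,0,-0.9],[-0.002,0,0.001,0,-0.9],[-0.003,0,0.002,0,-0.9],[-0.0035,0,0.004,0,-0.9],[-0.004,0,0.006,0,-0.9],[-0.0045,0,0.008,0,-0.9],[-0.005,0,0.01,0,-0.9],[-0.0055,0,0.012,0,-0.9]]}}

```text
time: 20.4
eef_pos: [0.4853, -0.0525, 0.1093]
tcp_rot: [0.813, 0.582, -0.001, 0.005]
contact_force: [-3.1, -13.8, 3.3]
opening: 0.051
finger_force: 6.8
```

```bash
python3 -c "
from b import *
q()"
```

```text
t 20.5 T board [-0.056   0.0396] tip z 0.1016 F x,y,z -13.7 -2.5 2.9 yaw 161.1
low [(240, 248), (248, 249), (256, 249), (264, 250), (272, 251), (280, 251), (288, 252), (296, 253), (304, 253)]
left [(235, 229), (237, 230), (239, 230), (241, 230), (243, 230), (245, 230), (247, 231), (249, 246), (251, 268), (253, 293)]
```

```bash
cat >> b.py <<'E'
def yplane(u,v,yb):
    o,d=ray('scene',u,v);n=np.array([*Y,0]);k=(yb-(o[:2]-B0)@Y)/(d@n);p=o+k*d;return tob(p)[0].round(4),p[2].round(4)
E
python3 -c "
from b import *
for yb in(-.06,-.065,-.07,-.075):print(yb,'corner x,z',yplane(230.5,248,yb),'36deg check',yplane(227,228,yb))
im=cv2.imread('pics/last.png');h=cv2.cvtColor(im,cv2.COLOR_BGR2HSV)
print(im.max(2)[240:262,296:326:2])"
```

```text
-0.06 corner x,z (np.float64(-0.0512), np.float64(0.1078)) 36deg check (np.float64(-0.0435), np.float64(0.1905))
-0.065 corner x,z (np.float64(-0.0503), np.float64(0.1166)) 36deg check (np.float64(-0.0427), np.float64(0.1985))
-0.07 corner x,z (np.float64(-0.0495), np.float64(0.1254)) 36deg check (np.float64(-0.0419), np.float64(0.2064))
-0.075 corner x,z (np.float64(-0.0486), np.float64(0.1342)) 36deg check (np.float64(-0.0411), np.float64(0.2143))
[[ 85  89  91  91  90  91  87  88  90  90  90  85 106 160 169]
 [ 90  88  90  88  90  91  89  89  88  90  91  82  89 157 166]
 [ 88  90  90  88  90  90  90  91  87  88  91  82  81 154 163]
 [ 85  86  87  88  89  88  89  90  89  89  89  85  74 149 163]
 [ 70  75  79  79  79  84  86  88  88  89  88  87  66 137 164]
 [ 33  43  52  55  60  66  71  78  78  79  82  83  64 123 162]
 [ 13   9  21  22  29  36  41  46  51  57  64  68  61 115 162]
 [  6   7  10   6   3  16  16  19  26  25  32  54  63 105 160]
 [  5   8   6   5  11   0  14  15  10  10  17  66  73  87 157]
 [  0   9   4   8   9  11   9   5  15  14  21  84  86  80 156]
 [  8   6   0   1   5   8  11  10   1  12  34  87  92  69 148]
 [  7   8   8   2   7  14   5   5   4  14  44  79  96  70 131]
 [ 22  19  13  15  12  11  12  13   6  30  49  83  99  68 121]
 [ 39  36  31  33  31  24  25  20  20  38  50  74 101  74 109]
 [ 45  49  48  44  46  39  34  38  37  49  57  74 107  86  96]
 [ 49  48  50  48  53  50  49  49  54  60  70  81 110  99  89]
 [ 47  50  50  48  52  54  55  62  69  82  92 105 113 103  84]
 [ 48  53  51  55  59  60  67  79  91 108 110 115 113 104  75]
 [ 53  53  56  61  77  81  85 103 108 113 113 114 112 110  79]
 [ 59  65  70  76  98 104 107 113 114 116 113 114 113 114  77]
 [ 63  81  88  96 110 115 114 114 114 116 117 113 116 114  83]
 [ 84 104 106 111 115 114 115 113 112 115 114 117 116 113  89]]
```

```bash
python3 -c "
from b import *
for p in((313,254),(313,255.5),(315,254)):
  w=tob(onz('scene',*p,.012));yb=w[1];print(w.round(4))
  for yaw in(0,-2,-4):
    # corner y shifts by -x*tan
    y2=yb+.17*np.tan(np.deg2rad(-yaw));c=yplane(230.5,248.5,y2);print(yaw,c,'len',np.hypot(c[0]-w[0],c[1]-.012).round(4),'theta',np.rad2deg(np.arctan2(w[0]-c[0],c[1]-.012)).round(1))
"
```

```text
[ 0.129  -0.0735]
0 (np.float64(-0.0492), np.float64(0.1295)) len 0.2135 theta 56.6
-2 (np.float64(-0.0503), np.float64(0.119)) len 0.2088 theta 59.2
-4 (np.float64(-0.0513), np.float64(0.1085)) len 0.2045 theta 61.8
[ 0.1281 -0.0774]
0 (np.float64(-0.0486), np.float64(0.1364)) len 0.2161 theta 54.8
-2 (np.float64(-0.0496), np.float64(0.1259)) len 0.211 theta 57.3
-4 (np.float64(-0.0506), np.float64(0.1154)) len 0.2064 theta 59.9
[ 0.1337 -0.0748]
0 (np.float64(-0.049), np.float64(0.1317)) len 0.2184 theta 56.8
-2 (np.float64(-0.05), np.float64(0.1213)) len 0.2138 theta 59.2
-4 (np.float64(-0.0511), np.float64(0.1108)) len 0.2096 theta 61.9
```

Emit:
{"op": "send_rows", "data": {"steps": [[-0.0015,0,0.0025,0,-0.9],[-0.003,0,0.0055,0,-0.9],[-0.0042,0,0.0085,0,-0.9],[-0.0053,0,0.0115,0,-0.9],[-0.0063,0,0.0145,0,-0.9],[-0.0072,0,0.0175,0,-0.9],[-0.008,0,0.02,0,-0.9],[-0.0088,0,0.023,0,-0.9],[-0.0095,0,0.0255,0,-0.9],[-0.01,0,0.028,0,-0.9]]}}

```text
time: 21.55
eef_pos: [0.481, -0.0604, 0.0799]
tcp_rot: [0.814, 0.582, -0.001, 0.003]
contact_force: [-1.0, -9.1, -0.6]
opening: 0.05
finger_force: 4.7
```

```bash
python3 -c "
from b import *
q()"
```

```text
t 21.65 T board [-0.0648  0.0411] tip z 0.0722 F x,y,z -9.4 -2.1 -0.9 yaw 161.1
low [(240, 253), (248, 254), (256, 254), (264, 254), (272, 254), (280, 254), (288, 254), (296, 254), (304, 254)]
left [(235, 227), (237, 228), (239, 228), (241, 228), (243, 228), (245, 228), (247, 228), (249, 229), (251, 229), (253, 229)]
```

```bash
cat >> b.py <<'E'
def est(cp,pp=(313.5,254.7),yaws=(-2,-4)):
  w=tob(onz('scene',*pp,.012));yb=w[1]
  for yaw in yaws:
    c=yplane(*cp,yb+.19*np.tan(np.deg2rad(-yaw)));print(yaw,w.round(4),c,'len',np.hypot(c[0]-w[0],c[1]-.012).round(4),'theta',np.rad2deg(np.arctan2(w[0]-c[0],c[1]-.012)).round(1))
E
python3 -c "
from b import *
est((228.7,254.5));est((230.5,248.5))
im=cv2.imread('pics/last.png').max(2);print(im[246:262,300:324:2]);print(im[246:264,222:246:2])"
```

```text
-2 [ 0.1297 -0.0756] (np.float64(-0.0583), np.float64(0.0976)) len 0.2066 theta 65.5
-4 [ 0.1297 -0.0756] (np.float64(-0.0595), np.float64(0.0855)) len 0.203 theta 68.8
-2 [ 0.1297 -0.0756] (np.float64(-0.05), np.float64(0.1216)) len 0.2105 theta 58.6
-4 [ 0.1297 -0.0756] (np.float64(-0.0512), np.float64(0.1098)) len 0.2057 theta 61.6
[[ 53  51  52  52  51  53  50  51  53  60  62 115]
 [ 12  17  20  23  18  20  15  17  20  61  67 101]
 [ 12   5   6   9  11   4   9   3  18  79  73  87]
 [  7   3   5  12   6  11  10  12  22  87  87  77]
 [  7   4   7   4   4   3  10   3  30  92  91  71]
 [  3   9   4   3  14   6   9  10  37  91  98  68]
 [  9  13   0   6  15  17   8  21  48  92  98  67]
 [ 23  23  21  22  25  30  28  33  50  84 103  72]
 [ 42  38  41  39  40  48  48  48  54  80 109  86]
 [ 48  50  46  49  50  55  58  64  77  92 111  99]
 [ 53  54  51  57  62  65  78  83 103 108 115 103]
 [ 55  57  64  67  82  85 102 104 113 114 114 108]
 [ 64  71  83  88 106 107 112 112 112 113 112 111]
 [ 79  91 106 111 113 112 114 108 113 110 113 112]
 [103 108 113 113 111 116 113 114 112 113 115 111]
 [112 111 115 115 115 112 114 112 114 112 115 113]]
[[64 63 61 39 15 49 51 55 56 61 55 53]
 [64 61 62 37  9 21 21 25 46 55 35 27]
 [63 62 63 40  0 10 11 19 52 61 37  7]
 [62 65 63 43  8  4  5 14 47 48 30 12]
 [61 62 62 44 10  4  9  9 25 27 15 11]
 [63 65 63 44 12  6 12  6  8 17 11  4]
 [63 65 63 49 15  6  4 15 14  3 11  6]
 [63 62 61 54 12 23 17 23 26 26 19 22]
 [63 64 63 57 38 39 40 40 44 44 34 36]
 [61 65 61 62 58 60 58 57 62 58 46 47]
 [65 63 63 65 61 64 62 60 65 61 52 52]
 [63 63 64 65 63 62 62 64 63 60 49 48]
 [63 62 65 65 65 63 62 63 64 65 50 50]
 [64 64 63 62 63 63 64 63 62 64 53 48]
 [64 60 63 64 64 64 61 63 62 66 55 50]
 [63 64 61 63 61 62 63 67 66 61 52 52]
 [63 61 63 61 61 66 62 63 63 62 53 51]
 [64 63 61 65 64 63 64 61 66 63 53 50]]
```

Emit:
{"op": "send_rows", "data": {"steps": [[-0.0008,0,0.003,0,-0.9],[-0.0016,0,0.006,0,-0.9],[-0.0024,0,0.009,0,-0.9],[-0.003,0,0.0125,0,-0.9],[-0.0036,0,0.0155,0,-0.9],[-0.0042,0,0.019,0,-0.9],[-0.0047,0,0.022,0,-0.9],[-0.0051,0,0.0255,0,-0.9],[-0.0055,0,0.0285,0,-0.9],[-0.0058,0,0.032,0,-0.9],[-0.006,0,0.035,0,-0.9],[-0.0061,0,0.038,0,-0.9]]}}

```text
time: 22.9
eef_pos: [0.4784, -0.0646, 0.0411]
tcp_rot: [0.814, 0.581, -0.0, 0.001]
contact_force: [-0.7, -5.6, -2.6]
opening: 0.044
finger_force: 2.5
```

```bash
python3 -c "
from b import *
q()
im=cv2.imread('pics/last.png').max(2);print(im[250:268,222:252:2])
for v in (256,258,260,262,264): est((229,v),yaws=(-4,))"
```

```text
t 23.0 T board [-0.0696  0.0423] tip z 0.0333 F x,y,z -5.1 -0.8 -2.3 yaw 161.1
low [(240, 261), (248, 260), (256, 259), (264, 258), (272, 257), (280, 256), (288, 255), (296, 255), (304, 254)]
left [(247, 304), (249, 285), (251, 264), (253, 251), (255, 230), (257, 229), (259, 230), (261, 231)]
[[ 62  64  59  75 102 102 104 105 102 104 104 102 100 101 102]
 [ 62  65  66  76 102 101 102 101 103 104 101 100  95  93  90]
 [ 62  61  63  74  99  99 100  96  96  94  87  84  73  69  60]
 [ 63  62  66  70  89  87  84  77  72  69  57  47  44  46  47]
 [ 63  62  64  64  66  55  50  51  53  43  21   9  29  46  47]
 [ 64  61  64  59  35  25  15  41  55  51  11  12  27  37  36]
 [ 62  61  63  54  17   5  13  45  53  41   8  13  15  20  14]
 [ 62  63  64  56  19   5   5  26  33  26   6  12   4   2   3]
 [ 65  65  60  60  20   5  10   9  16  15   8   9   8  10   9]
 [ 63  62  63  60  23   9  11  11   9  15  15  16  18  22  22]
 [ 61  64  61  62  30  14  12  13  21  25  26  30  33  33  42]
 [ 63  63  62  62  42  34  35  34  33  38  41  44  47  47  45]
 [ 62  61  63  69  57  56  56  47  46  45  51  50  48  48  51]
 [ 63  65  74  86  77  63  59  54  45  45  48  50  49  48  45]
 [ 78  80  94  99  92  62  60  52  47  48  50  49  47  47  49]
 [ 98 100 103 106 100  67  62  52  49  52  48  52  49  52  49]
 [104 108 109 107  97  63  64  50  48  51  50  53  55  55  59]
 [105 106 105 107  97  63  62  54  52  53  57  55  63  64  64]]
-4 [ 0.1297 -0.0756] (np.float64(-0.0602), np.float64(0.0784)) len 0.2012 theta 70.7
-4 [ 0.1297 -0.0756] (np.float64(-0.0618), np.float64(0.0693)) len 0.1999 theta 73.3
-4 [ 0.1297 -0.0756] (np.float64(-0.0635), np.float64(0.0601)) len 0.1991 theta 76.0
-4 [ 0.1297 -0.0756] (np.float64(-0.0652), np.float64(0.0507)) len 0.1987 theta 78.8
-4 [ 0.1297 -0.0756] (np.float64(-0.0669), np.float64(0.0412)) len 0.1988 theta 81.6
```

Corner at (230.5,261.5) gives a lean of about 78 degrees and an edge height of about 50 mm, with the tips well below the edge and 5 N of support. Lowering on.

Emit:
{"op": "send_rows", "data": {"steps": [[0,0,0.0025,0,-0.9],[0,0,0.005,0,-0.9],[0,0,0.0075,0,-0.9],[0,0,0.01,0,-0.9],[0,0,0.0125,0,-0.9],[0,0,0.015,0,-0.9],[0,0,0.017,0,-0.9],[0,0,0.017,0,-0.9]]}}

```text
time: 23.85
eef_pos: [0.4791, -0.0654, 0.0246]
tcp_rot: [0.814, 0.581, 0.0, 0.002]
contact_force: [-1.1, -7.8, -0.8]
opening: 0.048
finger_force: 0.0
```

```bash
python3 -c "
from b import *
q()
im=cv2.imread('pics/last.png').max(2)
for u in (232,236,240,244,248): print(u,[int(v) for v in im[252:276,u]])
for v in (262,264,266,268): est((231,v),yaws=(-4,))"
```

```text
t 23.95 T board [-0.0702  0.0412] tip z 0.0172 F x,y,z -8.5 -1.3 -1.2 yaw 161.0
low [(240, 264), (248, 263), (256, 261), (264, 260), (272, 259), (280, 257), (288, 256), (296, 255), (304, 254)]
left [(235, 215), (245, 316), (247, 304), (249, 292), (251, 279), (253, 265), (255, 253), (257, 242), (259, 231), (261, 231), (263, 232), (265, 233)]
232 [101, 101, 103, 100, 99, 83, 45, 16, 7, 11, 18, 23, 35, 55, 66, 66, 68, 69, 77, 94, 105, 106, 108, 109]
236 [101, 104, 101, 99, 90, 61, 34, 23, 15, 10, 2, 15, 25, 44, 49, 51, 59, 68, 82, 102, 106, 106, 107, 110]
240 [102, 103, 103, 95, 72, 55, 60, 53, 35, 7, 10, 16, 35, 43, 51, 54, 62, 74, 93, 106, 108, 107, 110, 109]
244 [103, 102, 100, 85, 49, 18, 8, 12, 13, 12, 15, 30, 43, 50, 51, 61, 80, 96, 107, 108, 108, 109, 107, 110]
248 [102, 101, 93, 68, 44, 42, 34, 17, 9, 11, 26, 40, 47, 49, 59, 71, 94, 103, 108, 108, 110, 109, 108, 108]
-4 [ 0.1297 -0.0756] (np.float64(-0.061), np.float64(0.0485)) len 0.1942 theta 79.2
-4 [ 0.1297 -0.0756] (np.float64(-0.0627), np.float64(0.0389)) len 0.1943 theta 82.0
-4 [ 0.1297 -0.0756] (np.float64(-0.0645), np.float64(0.0292)) len 0.195 theta 84.9
-4 [ 0.1297 -0.0756] (np.float64(-0.0662), np.float64(0.0193)) len 0.1961 theta 87.9
```

Emit:
{"op": "send_rows", "data": {"steps": [[-0.0003,0,0.0007,0,-0.9],[-0.0006,0,0.0014,0,-0.9],[-0.0009,0,0.002,0,-0.9],[-0.0012,0,0.0025,0,-0.9]]}}

```text
time: 24.4
eef_pos: [0.4782, -0.0656, 0.0219]
tcp_rot: [0.814, 0.581, 0.0, 0.0]
contact_force: [-1.1, -1.5, -1.0]
opening: 0.05
finger_force: 0.0
```

```bash
python3 -c "
from b import *
q()
im=cv2.imread('pics/last.png').max(2)
for u in (232,236,240): print(u,[int(v) for v in im[252:276,u]])"
```

```text
t 24.5 T board [-0.0698  0.0423] tip z 0.0144 F x,y,z -0.2 -0.1 -0.4 yaw 161.0
low [(240, 265), (248, 264), (256, 262), (264, 261), (272, 260), (280, 258), (288, 257), (296, 255), (304, 254)]
left [(235, 215), (237, 216), (245, 315), (247, 305), (249, 293), (251, 283), (253, 271), (255, 261), (257, 253), (259, 242), (261, 231), (263, 232), (265, 233)]
232 [100, 103, 102, 103, 100, 100, 93, 76, 41, 23, 18, 32, 44, 57, 64, 62, 70, 70, 83, 101, 106, 107, 109, 109]
236 [101, 103, 100, 101, 101, 99, 86, 52, 22, 6, 7, 6, 5, 19, 28, 49, 60, 68, 80, 101, 106, 108, 109, 106]
240 [102, 105, 102, 103, 103, 93, 67, 50, 56, 53, 29, 13, 14, 25, 45, 53, 65, 81, 100, 109, 106, 108, 108, 107]
```

The contact force has dropped to zero and the edge is down: it is resting on its feet. I'll back the fingers off and measure how it lies.

Emit:
{"op": "send_rows", "data": {"steps": [[-0.006,0,0,0,-0.9],[-0.014,0,0,0,-0.6],[-0.022,0,0,0,-0.2],[-0.03,0,0,0,0.2],[-0.03,0,0,0,0.6],[-0.03,0,0,0,1],[-0.03,0,0,0,1],[-0.03,0,0,0,1]]}}

```text
time: 25.35
eef_pos: [0.468, -0.0933, 0.0217]
tcp_rot: [0.814, 0.581, 0.0, -0.0]
contact_force: [-0.3, -1.0, -0.6]
opening: 0.999
finger_force: 0.0
```

```bash
python3 -c "
from b import *
q();print(st()[0]['opening'])
a=ctrl.read_camera('top');b=ctrl.read_camera('scene')
f=lambda im,y,x:cv2.resize(im[y:y+170,x:x+130],None,fx=3,fy=3,interpolation=cv2.INTER_CUBIC)
cv2.imwrite('pics/both.png',np.hstack([f(a,140,300),f(b,150,200)])[:,:,::-1])
"
```

```text
t 25.45 T board [-0.1001  0.0426] tip z 0.0142 F x,y,z -0.4 -0.1 -0.4 yaw 161.1
low [(240, 265), (248, 264), (256, 262), (264, 261), (272, 260), (280, 258), (288, 256), (296, 255), (304, 254)]
left [(235, 200), (237, 200), (239, 201), (241, 202), (243, 202), (245, 203), (247, 204), (249, 205), (251, 282), (253, 271), (255, 261), (257, 252), (259, 242), (261, 232), (263, 232), (265, 233)]
1.0012582643713175
```

View pics/both.png

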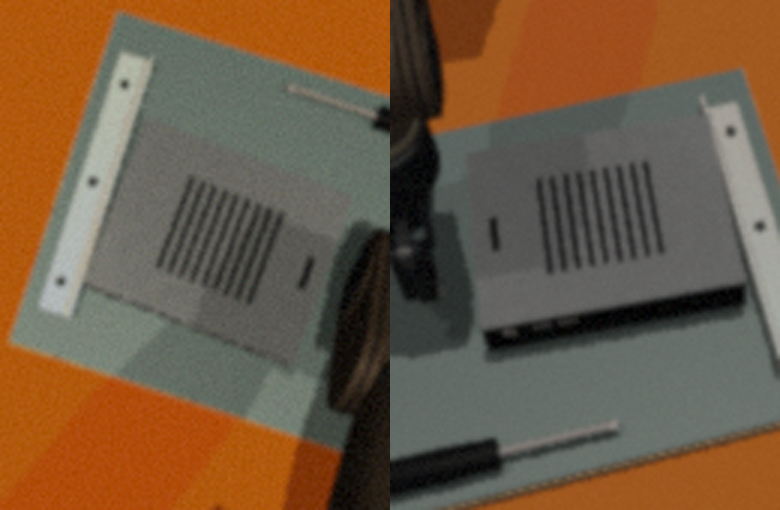

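The picture shows the computer lying flat, cover up. In the left panel its bottom end runs from (145,117) to (88,288), a few millimetres short of the stop face and slightly skewed. The screwdriver is untouched. Now I'll centre the open fingers on its top end and slide it home.

```bash
python3 -c "
from b import *
for p in((145,117),(88,288),(290,365),(350,188)): print(tob(onz('top',300+p[0]/3,140+p[1]/3,.055)).round(4))
for p in((345,285),(85,330),(80,155)): print('sc',tob(onz('scene',200+p[0]/3,150+(p[1])/3,.055)).round(4))
move(tow((-.1,.03)),.015,160.9)"
```

```text
[ 0.1399 -0.0674]
[0.1422 0.0999]
[-0.053   0.1101]
[-0.0602 -0.0618]
sc [ 0.1347 -0.0735]
sc [-0.0655 -0.0592]
sc [-0.0473  0.1015]
t 25.6 pos [ 0.468  -0.0934  0.0217] board [-0.1002  0.0426] yaw 161.08 F [-0.41 -0.55 -0.68] q6 -0.08
shift mm [ 0.2 12.6  6.7] turn 0.18
```

Emit:
{"op": "send_rows", "data": {"steps": [[0,0.01,0.003,0.1,1],[0,0.0205,0.006,0.2,1],[0.008,0.0205,0.006,0.2,1],[0.015,0.0205,0.006,0.2,1],[0.019,0.0205,0.006,0.2,1],[0.022,0.0205,0.006,0.2,1],[0.024,0.0205,0.006,0.2,1],[0.026,0.0205,0.006,0.2,1],[0.028,0.0205,0.006,0.2,1],[0.03,0.0205,0.006,0.2,1],[0.0315,0.0205,0.006,0.2,1],[0.033,0.0205,0.006,0.2,1]]}}

```text
time: 26.8
eef_pos: [0.4995, -0.0712, 0.0164]
tcp_rot: [0.815, 0.579, 0.0, 0.003]
contact_force: [1.7, -10.6, -2.3]
opening: 1.003
finger_force: 4.6
```

```bash
python3 -c "
from b import *
q();print(st()[0]['wrist_torque'].round(2))"
```

```text
t 26.9 T board [-0.0686  0.0201] tip z 0.009 F x,y,z -7.2 -4.2 -1.4 yaw 160.8
low [(240, 266), (248, 265), (256, 263), (264, 261), (272, 260), (280, 258), (288, 256), (296, 255), (304, 253)]
left [(235, 214), (237, 215), (239, 215), (241, 215), (243, 216), (245, 217), (247, 217), (249, 218), (251, 219), (253, 220), (255, 220), (257, 227), (259, 244), (261, 234), (263, 233), (265, 234), (267, 235)]
[-0.93 -0.14 -0.33]
```

Emit:
{"op": "send_rows", "data": {"steps": [[0.001,0,0,0,1],[0.002,0,0,0,1],[0.003,0,0,0,1],[0.004,0,0,0,1],[0.005,0,0,0,1],[0.005,0,0,0,1]]}}

```text
time: 27.55
eef_pos: [0.5021, -0.0673, 0.017]
tcp_rot: [0.815, 0.579, 0.001, 0.004]
contact_force: [1.8, -11.1, -1.0]
opening: 0.998
finger_force: 4.6
```

```bash
python3 -c "
from b import *
q();print(st()[0]['wrist_torque'].round(2))"
```

```text
t 27.65 T board [-0.0644  0.0189] tip z 0.0095 F x,y,z -9.4 -5.6 -1.1 yaw 160.8
low [(240, 267), (248, 265), (256, 263), (264, 262), (272, 260), (280, 258), (288, 256), (296, 254), (304, 252)]
left [(235, 216), (237, 217), (239, 217), (241, 217), (243, 218), (245, 219), (247, 220), (249, 220), (251, 221), (253, 222), (255, 222), (257, 257), (259, 246), (261, 237), (263, 235), (265, 236), (267, 237)]
[-1.39 -0.24 -0.43]
```

Emit:
{"op": "send_rows", "data": {"steps": [[0.001,0,0,0,1],[0.002,0,0,0,1],[0.003,0,0,0,1],[0.004,0,0,0,1],[0.004,0,0,0,1]]}}

```text
time: 28.2
eef_pos: [0.5026, -0.0674, 0.0171]
tcp_rot: [0.815, 0.58, -0.002, 0.006]
contact_force: [-4.0, -26.4, -0.9]
opening: 0.998
finger_force: 13.2
```

```bash
cat >> b.py <<'E'
def cover(n):  # corners of the grey cover at z=.055
    im=ctrl.read_camera(n)[:,:,::-1].copy();h=cv2.cvtColor(cv2.medianBlur(im,3),cv2.COLOR_BGR2HSV)
    cv2.imwrite('pics/l_%s.png'%n,im);return im,h
E
python3 -c "
from b import *
q();print(st()[0]['wrist_torque'].round(2))
im,h=cover('top')
for p in((378,215),(365,200),(380,170),(345,170),(332,200)): print(p,h[p[1],p[0]],im[p[1],p[0]])"
```

```text
t 28.3 T board [-0.0643  0.0184] tip z 0.0096 F x,y,z -26.7 -5.0 -0.5 yaw 160.9
low [(240, 267), (248, 265), (256, 263), (264, 262), (272, 259), (280, 258), (288, 256), (296, 254), (304, 252)]
left [(235, 216), (237, 217), (239, 217), (241, 218), (243, 218), (245, 219), (247, 220), (249, 221), (251, 221), (253, 222), (255, 223), (257, 228), (259, 247), (261, 238), (263, 236), (265, 236), (267, 237)]
[-3.5   0.57 -0.48]
(378, 215) [23 26 79] [71 79 79]
(365, 200) [27 23 99] [79 86 85]
(380, 170) [ 60  23 111] [103 114 104]
(345, 170) [ 27  28 173] [156 168 174]
(332, 200) [ 34  14 142] [120 129 126]
```

The force jumped to 27 N with no further movement, so the end is seated against the stop. I'll back off, lift clear and check squareness.

Emit:
{"op": "send_rows", "data": {"steps": [[-0.003,-0.001,0,0,1],[-0.006,-0.002,0,0,1],[-0.009,-0.003,0,0,1],[-0.015,-0.003,0,0,1],[-0.03,-0.003,0,0,1],[-0.05,-0.003,-0.02,0,1],[-0.06,-0.003,-0.06,0,1],[-0.07,-0.003,-0.11,0,1],[-0.09,0.03,-0.16,0,1],[-0.11,0.07,-0.21,0,1],[-0.13,0.11,-0.23,0,1],[-0.15,0.15,-0.23,0,1]]}}

```text
time: 29.6
eef_pos: [0.582, -0.2383, 0.246]
tcp_rot: [0.814, 0.58, 0.001, 0.003]
contact_force: [1.0, 0.2, 1.4]
opening: 0.997
finger_force: 0.0
```

```bash
python3 -c "
from b import *
s,_=st();print(s['eef_pos'],s['contact_force'].round(1))
for n in('top','scene'):
    im,h=cover(n)
    m=((h[...,0]<50)&(h[...,1]<50)&(h[...,2]>55)&(h[...,2]<125)).astype(np.uint8)
    lim=(150,280,300,440) if n=='top' else (170,275,215,330)
    k=np.zeros_like(m);k[lim[0]:lim[1],lim[2]:lim[3]]=1
    m=cv2.morphologyEx(cv2.morphologyEx(m*k,cv2.MORPH_CLOSE,np.ones((7,7))),cv2.MORPH_OPEN,np.ones((7,7)))
    c=max(cv2.findContours(m,0,1)[0],key=cv2.contourArea);q=cv2.approxPolyDP(cv2.convexHull(c),5,True)[:,0]
    W=[tob(onz(n,*p,.055)).round(4).tolist() for p in q]
    print(n,cv2.contourArea(c),q.tolist(),W);r=cv2.minAreaRect(np.array([tob(onz(n,*p[0],.055)) for p in c],np.float32)*1000);print(r)
"
```

```text
[ 0.58203604 -0.2383108   0.24601673] [1.  0.2 1.4]
top 4374.5 [[345, 182], [413, 202], [398, 258], [330, 238]] [[0.1463, -0.0564], [-0.05, -0.0605], [-0.0537, 0.0996], [0.1388, 0.1046]]
((45.499061584472656, 22.590469360351562), (204.98326110839844, 173.19754028320312), 0.05319264158606529)
scene 4779.5 [[305, 187], [319, 242], [234, 259], [227, 203]] [[0.1519, 0.0941], [0.1457, -0.0683], [-0.0527, -0.0601], [-0.047, 0.0973]]
((52.12316131591797, 14.844703674316406), (168.44703674316406, 209.76597595214844), 89.82522583007812)
```

Both views measure a 205 mm long rectangle within about 0.2 degrees of the board's axes. It ends at the stop to within the roughly 3 mm accuracy of the views, and the robot is clear.

```bash
python3 -c "
from b import *
print(ctrl.sign_off())"
```

```text
the job is handed in; nothing more can be done
None
```

The computer lies cover up on its feet, its bottom end square against the stop, and I've handed the job in. The base slid to the stop while it was still leaning at about 57°, and I finished letting it down braced there, so only the last few millimetres were slid after it was flat.

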